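Weigh two look-alike slugs and press the heavier one home

ROBOT

A 6-joint arm with a two-finger parallel gripper is mounted at the origin on a cart in front of the work surface, level with it; the furniture and walls round the work are solid. World frame = base frame: x ahead of the robot, y to its left, z up, the work surface at z = 0. Lengths are in m, angles in rad, forces in N, time in s.
With the tool pointing down it reaches from about 0.4 to 0.825 m from the base axis. Payload 7 kg.
Tool frame: the origin (TCP) lies at the centre of the arm's flange, where the gripper is bolted on; the fingertips stand 178 mm ahead of it and the grasp point (between the pads) lies 159 mm ahead of it (arm.tip_reach is the distance from the TCP to the fingertips, in m); z points along the fingers, y is the direction in which the jaws open and shut (so a half turn about z gives the same grasp; the last joint's range is limited). The gripper opens to 88 mm and grips with 3 to 60 N. Pads are 19 mm wide; open, the fingers measure 130 mm over their backs; the gripper's body (78 mm by 193 mm) begins 47 mm behind the grasp point.
Start: joints at [1.62, 0.359, 0.012, 0, -1.224, -0.288], TCP at [0.16, 0.656, 0.405] pointing down, gripper open.
Joint ranges: [-3.07, 3.07], [-1.43, 2.12], [-1.02, 1.25], [-3.03, 1.67], [-3.05, -0], [-3.03, 3.03]. Speed limits (rad/s): [2.39, 2.39, 3.01, 3.14, 3.14, 3.14].

INTERFACE

Orientations are given as [roll, pitch, yaw] about the fixed x, y, z axes, in that order (R = Rz(yaw) Ry(pitch) Rx(roll)).
In Python, from station import arm gives the robot as it stands.
- The arm moves only by the shell command python3 -m inch 'ROWS' [OPENING] [FORCE]. ROWS is JSON, a list that holds one entry, the list of rows, each a list of 6 numbers: the shift along the world's x, y, z in units of 200 mm (1.0 is 200 mm), then the turn, a rotation vector about the world's x, y, z in units of 180 degrees (1.0 is 180 degrees). A call has 1 to 8 rows; each row is the pose to reach, as a shift and turn from the pose commanded when the call began, turning the shorter way round; what a row does not reach only later rows make up. A row lasts 1/8 s, in which the tool goes at most 62.5 mm and 10.7 degrees, less where a joint would pass 70% of its speed; a pose out of reach is approached as far as the arm can. A call with a number of a shift or a turn outside -1 to 1 is refused whole. A call with a gripper value outside its range is refused whole. OPENING is the finger opening in mm, from 0 to 87.6, set as the call begins (- or left out, the last holds). The fingers move at their own pace and stop on an object; FORCE is the grip in N (left out, the last holds). Time passes only in rows, so rows that repeat a pose let the fingers close. It gives the time, the measured TCP pose, the force and the opening at its end, in the units of the state.
- arm.get_state(): the state, without advancing time (a new reading comes with each control period).
- arm.grab_frame(name): name is "scene" or "top" or "wrist"; returns the picture (420x560x3 uint8, blue, green, red); there is no depth.
- arm.camera_params(name): a dict with "vertical_fov" (degrees; the focal length in pixels is half the picture's height over the tangent of half this angle, whatever the lens; pixels are square), "cx", "cy" (the principal point, pixels), "k1" (the pictures are not rectified: a ray, as slopes to the right and down, at radius r is drawn at 1 + k1 r^2 times it, then the intrinsics apply), "pose" (4x4, takes a point from camera to world coordinates). Camera axes: x right, y down, z forward; pixel columns grow to the right and rows downward; lengths in m; the calibration is good to about 2 mm. A picture is of the moment at which its call begins: read the wrist's pose just before it. camera_params takes no time and is no camera call; for the wrist camera it gives the pose at the moment of the call.
- arm.job_done(): hands the job in, once; it reports no verdict.
Trained networks look in the newest picture that a camera, given by its name, has taken for a name from the list of things; names that differ only in an ending like _2 or _b are one class to them, and where a whole thing is asked for, a point or a joint stands for the part that bears it (a point fixed in the world has none). Each returns a list of dicts, best first, with "score" (0 to 1); they miss things now and then, are a little off and sometimes report something else, mostly with a low value. They report only what shows in the picture. A call takes as long as a camera call. They do not tell look-alikes from the thing itself.
- arm.search_frame(target, camera): "box" ([left, top, right, bottom] in pixels, round what is visible of it).
- arm.regions_of(target, camera): "region" (420x560 bool, what is visible of it) and "box" ([left, top, right, bottom] in pixels, round what is visible of it).
The state is a dict: "t": time; "q": joint angles; "qd": joint speeds; "joint_efforts": joint torques, N m; "eef_pos": TCP position; "ee_rot": TCP orientation; "force": force on the tool from outside, world axes, zero at the start; "moment": the same for the moment, N m; "width": finger opening in m.
Only numpy, scipy, OpenCV 4.12 (cv2) and the standard library are available. Lean on these libraries where they do the work, as an engineer would, in place of code of your own. Each camera call takes 0.05 s, during which the arm holds its last target.

TASK

Two steel slugs look alike: set one in each cup of the small beam balance, gently, and let go of both so that the beam tips. Take the slug on the side that drops, set it upright in the blue holder and press it down against the holder's stiff sliding floor until it is fully home, bearing down on the stop with at least 12 N but never more than 30 N, then let go. Leave the lighter slug in its balance cup, and do not knock over or push about the steel bowl or the yellow bottle.

Things in the scene. Friction and masses are not known exactly. Their poses are not given: they have to be found in the camera images.
- slug_1_mid (a point): centre of slug 1: a plain upright steel cylinder, 30 mm in diameter and 60 mm tall, with a small chamfer at foot and top; the point is its centre, half-way up (30 mm above its underside), z along its axis. It looks exactly like the other slug; the masses lie between 0.07 and 0.30 kg and either may be the heavier
- slug_2_mid (a point): centre of slug 2: a plain upright steel cylinder, 30 mm in diameter and 60 mm tall, with a small chamfer at foot and top; the point is its centre, half-way up (30 mm above its underside), z along its axis. It looks exactly like the other slug; the masses lie between 0.07 and 0.30 kg and either may be the heavier
- slug_1: slug 1; origin at the centre of its underside, z along its axis
- slug_2: slug 2; origin at the centre of its underside, z along its axis
- balance: the balance's fixed stand, a grey plate 85 x 190 x 12 mm with two aluminium cheeks (up to 113 mm high) that carry the beam's pivot at 105 mm; origin at the centre of the plate's underside, y along the level beam towards the white-banded cup. Do not load the balance with more than 40 N
- seat_white (a point): centre of the inner floor of the balance's cup with the white band, on the +y arm; z up along the cup's axis, tilting with the beam. The cup is open above, 35 mm inside, 16 mm deep (rim 16 mm above this point), 41 mm outside; it is 110 mm from the pivot axis and 25 mm below it
- seat_black (a point): centre of the inner floor of the balance's cup with the black band, on the -y arm; z up along the cup's axis, tilting with the beam. The cup is open above, 35 mm inside, 16 mm deep (rim 16 mm above this point), 41 mm outside; it is 110 mm from the pivot axis and 25 mm below it
- beam (a joint): tilt of the beam in rad, 0 level, -0.12 to 0.12 between firm rests; positive: white-banded cup up, black-banded cup down. It swings freely and yields to a fraction of a newton; empty, it creeps back to level; with two slugs in, it tips to a rest, heavier side down (after a few seconds if nearly equal). Lower the first slug with its cup, do not drop it
- holder: the holder, fixed: a dark square foot 85 x 85 x 6 mm with a round blue socket, 48 mm outside, 34 mm inside, rim 30 mm above the worktop; origin at the centre of its underside. In the socket an orange floor plate slides down stiffly, held by friction of about 8 N; it is found anywhere from 4 to 10 mm above its stop (not reported) and stays where it is pushed
- holder_home (a point): centre of the upper face of the holder's orange floor plate when it is fully down on its stop: 18 mm below the socket's rim and 12 mm above the worktop; z up. A slug is home when its underside is here, 42 mm of it standing out of the socket
- steel_bowl: small steel bowl, 95 mm wide, 39 mm high, a bystander; origin under its centre
- yellow_bottle: bottle with pale yellow contents, 68 mm wide, 208 mm high, a bystander; origin under its centre
There are look-alikes about, which are no part of the job. What is shaped like the slug_1 but pink is not meant. Leave any purple look-alike of the holder alone.

How it is judged:
On the way, in this order (a step that is already met when the one before it is completed fails the run):
1. both slugs sit in opposite cups of the balance, let go, and the beam rests tipped ((((x of slug_1_mid in the frame of seat_white between -0.005 and 0.005 m and y of slug_1_mid in the frame of seat_white between -0.005 and 0.005 m and z of slug_1_mid in the frame of seat_white between 0.026 and 0.034 m) and (x of slug_2_mid in the frame of seat_black between -0.005 and 0.005 m and y of slug_2_mid in the frame of seat_black between -0.005 and 0.005 m and z of slug_2_mid in the frame of seat_black between 0.026 and 0.034 m)) or ((x of slug_2_mid in the frame of seat_white between -0.005 and 0.005 m and y of slug_2_mid in the frame of seat_white between -0.005 and 0.005 m and z of slug_2_mid in the frame of seat_white between 0.026 and 0.034 m) and (x of slug_1_mid in the frame of seat_black between -0.005 and 0.005 m and y of slug_1_mid in the frame of seat_black between -0.005 and 0.005 m and z of slug_1_mid in the frame of seat_black between 0.026 and 0.034 m))) and (value of joint beam above 0.04 rad or value of joint beam below -0.04 rad) and velocity of joint beam between -0.05 and 0.05 rad/s and contact force between the fingers and slug_1 below 0.1 N and contact force between the fingers and slug_2 below 0.1 N), for 0.3 s.
2. a slug fully down in the holder is pressed on the stop with at least 12 N ((((horizontal distance between slug_1_mid and holder_home below 0.005 m and z of slug_1_mid in the frame of holder_home below 0.032 m and angle between slug_1_mid's own z axis and vertical below 0.08 rad) and contact force between slug_1 and holder above 12 N) or ((horizontal distance between slug_2_mid and holder_home below 0.005 m and z of slug_2_mid in the frame of holder_home below 0.032 m and angle between slug_2_mid's own z axis and vertical below 0.08 rad) and contact force between slug_2 and holder above 12 N))), for 0.2 s.
At the end, for the whole second after the job is handed in: The heavier slug stands upright in the holder, underside within 2 mm of the home level and centre within 5 mm; the lighter slug sits in a balance cup (within 5 mm sideways, 4 mm in height); both let go and at rest. (Slug 2 weighs 1.57 N; within 5 % counts as equal.) ((((horizontal distance between slug_1_mid and holder_home below 0.005 m and z of slug_1_mid in the frame of holder_home below 0.032 m and angle between slug_1_mid's own z axis and vertical below 0.08 rad) and ((x of slug_2_mid in the frame of seat_white between -0.005 and 0.005 m and y of slug_2_mid in the frame of seat_white between -0.005 and 0.005 m and z of slug_2_mid in the frame of seat_white between 0.026 and 0.034 m) or (x of slug_2_mid in the frame of seat_black between -0.005 and 0.005 m and y of slug_2_mid in the frame of seat_black between -0.005 and 0.005 m and z of slug_2_mid in the frame of seat_black between 0.026 and 0.034 m)) and linear speed of each of slug_1, slug_2 below 0.01 m/s and contact force between slug_1 and holder above 1.49112 N) or ((horizontal distance between slug_2_mid and holder_home below 0.005 m and z of slug_2_mid in the frame of holder_home below 0.032 m and angle between slug_2_mid's own z axis and vertical below 0.08 rad) and ((x of slug_1_mid in the frame of seat_white between -0.005 and 0.005 m and y of slug_1_mid in the frame of seat_white between -0.005 and 0.005 m and z of slug_1_mid in the frame of seat_white between 0.026 and 0.034 m) or (x of slug_1_mid in the frame of seat_black between -0.005 and 0.005 m and y of slug_1_mid in the frame of seat_black between -0.005 and 0.005 m and z of slug_1_mid in the frame of seat_black between 0.026 and 0.034 m)) and linear speed of each of slug_1, slug_2 below 0.01 m/s and contact force between slug_1 and anything else below 1.64808 N))); the robot touches nothing.
It fails at once if a slug is pressed on the holder's floor with more than 30 N (contact force between any of slug_1, slug_2 and holder above 30 N).
It fails at once if the balance is loaded with more than 40 N (contact force between balance and anything else above 40 N).
It fails at once if the steel bowl or the yellow bottle is pushed about (distance of any of steel_bowl, yellow_bottle from where it was at the start of the episode above 0.03 m).
It also fails if it takes over 72 s, if anything falls off the work surface, if the arm or the gripper's body presses on something with over 40 N, if the wrist force passes 120 N, or if a joint passes its speed limit or range.

## Working session

There is one attempt and no reset: what is moved stays moved. The work goes in short steps, Python scripts to look and compute and a shell command to move; the robot and the scene stay as the last step left them, time stands still between calls to the robot, and variables do not carry over. Pictures are saved under pics/ and viewed, and the job is handed in when it is done.

```bash
ls; mkdir -p pics
python3 - <<'E'
from station import arm
import cv2
s=arm.get_state(); print({k:(v if not hasattr(v,'round') else v) for k,v in s.items()})
for n in ["scene","top","wrist"]:
    im=arm.grab_frame(n); cv2.imwrite(f"pics/a_{n}.png",im)
    p=arm.camera_params(n); print(n,p)
E
```

```text
pics
{'t': 0.0, 'q': array([ 1.62007493e+00,  3.59372393e-01,  1.10279903e-02, -3.95211381e-04,
       -1.22407234e+00, -2.88049066e-01]), 'qd': array([ 0.00108834, -0.00121925, -0.00143077, -0.00118137, -0.00033119,
        0.00127709]), 'joint_efforts': array([-4.65759440e-04, -5.82719707e+01,  2.93047982e+01,  6.99723870e+00,
        6.73446018e-03, -1.78112741e-04]), 'eef_pos': array([0.15962352, 0.65563945, 0.40371025]), 'ee_rot': array([ 3.13993345e+00, -1.04167463e-04, -2.38904975e-01]), 'force': array([ 0.68342679, -0.598001  , -0.25032388]), 'moment': array([-0.03134226, -0.03039623, -0.03341622]), 'width': 0.08753787616545575}
scene {'vertical_fov': 55.37338655316389, 'cx': 273.62990610707726, 'cy': 206.984039755707, 'k1': -0.05151395328220029, 'pose': array([[ 0.89292785, -0.25847788,  0.36860417,  0.05640825],
       [-0.45005731, -0.53310046,  0.7164163 , -0.81193267],
       [ 0.01132529, -0.80560107, -0.59235011,  0.85028818],
       [ 0.        ,  0.        ,  0.        ,  1.        ]])}
top {'vertical_fov': 43.850420090259256, 'cx': 281.00597557151076, 'cy': 216.49358820504818, 'k1': -0.11182640748409874, 'pose': array([[-0.02271024, -0.99301028,  0.11582237,  0.31455787],
       [-0.99971563,  0.02339964,  0.0045958 ,  0.09406224],
       [-0.00727388, -0.11568506, -0.99325931,  1.72899577],
       [ 0.        ,  0.        ,  0.        ,  1.        ]])}
wrist {'vertical_fov': 58.87277128733041, 'cx': 282.22375612961673, 'cy': 211.46935223834834, 'k1': -0.037023950207579204, 'pose': array([[-0.23592728, -0.93810192, -0.25358056,  0.2281921 ],
       [-0.97176967,  0.22813592,  0.06014746,  0.63885105],
       [ 0.00142639,  0.26061232, -0.96544248,  0.38436483],
       [ 0.        ,  0.        ,  0.        ,  1.        ]])}
```

View pics/a_scene.png

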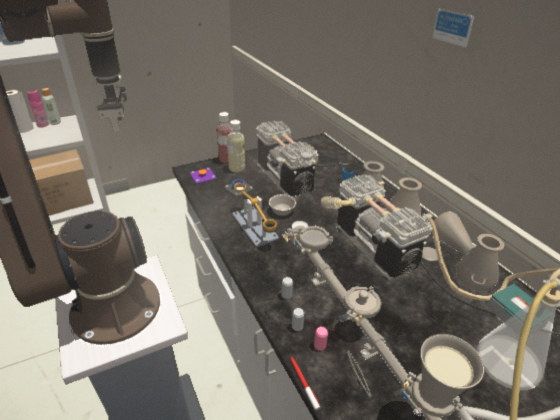

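View pics/a_top.png

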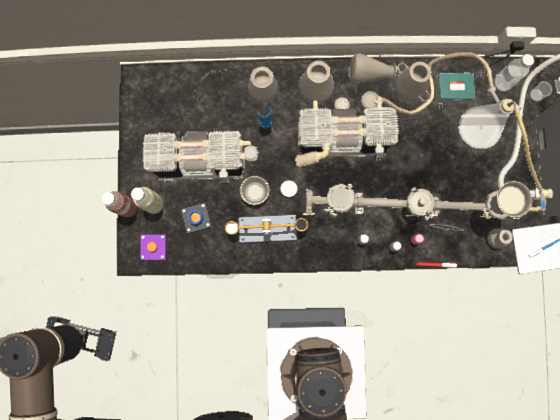

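View pics/a_wrist.png

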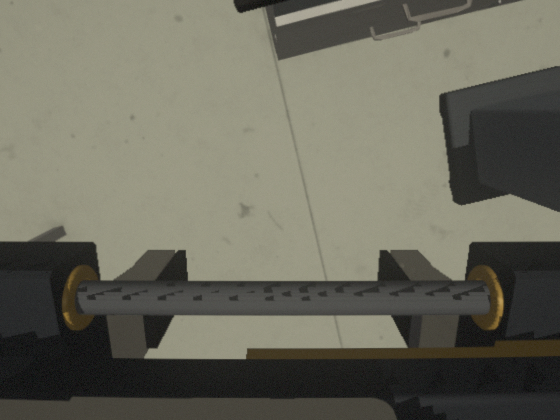

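The top view shows the slug candidates: steel at (364,239) and (397,246), plus a pink look-alike at (418,239). The blue holder is at (196,217) and the purple look-alike at (152,247). The balance is at (266,228), with the white cup on the left at (232,228) and the other at (302,225). The bowl is at (255,190) and the yellow bottle at (147,200).

```bash
cat > h.py <<'E'
import numpy as np, cv2
from station import arm
def K(p): 
    f=210/np.tan(np.radians(p['vertical_fov']/2)); return np.array([[f,0,p['cx']],[0,f,p['cy']],[0,0,1]])
def ray(uv,p):
    uv=np.atleast_2d(np.array(uv,float))[:,None,:]
    n=cv2.undistortPoints(uv,K(p),np.array([p['k1'],0,0,0,0]))[:,0]
    d=np.c_[n,np.ones(len(n))]@p['pose'][:3,:3].T
    return p['pose'][:3,3],d
def atz(uv,p,z):
    o,d=ray(uv,p); return o+d*((z-o[2])/d[:,2])[:,None]
def proj(X,p):
    X=np.atleast_2d(X); T=np.linalg.inv(p['pose'])
    rv,_=cv2.Rodrigues(T[:3,:3]); 
    return cv2.projectPoints(X.astype(float),rv,T[:3,3],K(p),np.array([p['k1'],0,0,0,0]))[0][:,0]
def tri(uvs,ps):
    A=np.zeros((3,3));b=np.zeros(3)
    for uv,p in zip(uvs,ps):
        o,d=ray(uv,p); d=d[0]/np.linalg.norm(d[0]); M=np.eye(3)-np.outer(d,d); A+=M;b+=M@o
    return np.linalg.solve(A,b)
E
python3 - <<'E'
from h import *
for cam in ["top","scene"]:
    p=arm.camera_params(cam)
    for t in ["slug_1","balance","holder","steel_bowl","yellow_bottle","seat_white"]:
        for r in arm.regions_of(t,cam)[:5]:
            m=r['region']; ys,xs=np.nonzero(m); c=(xs.mean(),ys.mean())
            print(cam,t,round(r['score'],2),np.round(r['box'],1),np.round(c,1),len(xs),atz(c,p,0.03).round(3))
im=cv2.imread('pics/a_top.png'); cv2.imwrite('pics/b1.png',cv2.resize(im[170:280,120:440],(800,275),interpolation=cv2.INTER_CUBIC))
im=cv2.imread('pics/a_scene.png'); cv2.imwrite('pics/b2.png',cv2.resize(im[150:370,170:370],(545,600),interpolation=cv2.INTER_CUBIC))
print(arm.get_state()['t'])
E
```

```text
top slug_1 0.58 [242.8 176.6 267.7 204.1] [254.4 190. ] 591 [[0.603 0.188 0.03 ]]
top slug_1 0.57 [409.7 229.9 423.  244.9] [416.9 238.7] 86 [[ 0.429 -0.342  0.03 ]]
top slug_1 0.52 [359.9 233.9 370.4 247.5] [362.5 239. ] 70 [[ 0.432 -0.163  0.03 ]]
top slug_1 0.43 [388.8 239.  403.5 254. ] [394.5 246.1] 110 [[ 0.406 -0.267  0.03 ]]
top balance 0.98 [225.4 217.4 307.3 244.8] [267.1 228. ] 1736 [[0.476 0.148 0.03 ]]
top balance 0.54 [389.3 241.3 399.5 253. ] [395.  245.9] 87 [[ 0.407 -0.269  0.03 ]]
top holder 0.75 [144.1 232.2 164.7 260.6] [153.1 247. ] 641 [[0.422 0.525 0.03 ]]
top holder 0.59 [184.4 206.4 214.1 232.7] [195.  218.6] 451 [[0.512 0.385 0.03 ]]
top holder 0.43 [227.9 220.4 307.3 231.6] [266.  225.9] 465 [[0.483 0.152 0.03 ]]
top steel_bowl 0.92 [242.1 176.3 269.3 206. ] [255.1 189.9] 620 [[0.603 0.185 0.03 ]]
top steel_bowl 0.21 [388.3 242.3 400.6 250.9] [395. 246.] 80 [[ 0.407 -0.269  0.03 ]]
top yellow_bottle 0.72 [130.1 187.  161.7 212.3] [147.1 199.6] 570 [[0.58  0.545 0.03 ]]
top seat_white 0.82 [227.2 220.2 307.6 233.2] [265.1 225.9] 474 [[0.483 0.155 0.03 ]]
sce
[... 166 characters left out ...]
3 ]]
scene slug_1 0.47 [282.8 276.5 293.2 303.8] [286.6 287.8] 202 [[ 0.432 -0.167  0.03 ]]
scene balance 0.75 [235.4 182.4 281.2 246.1] [254.2 218.1] 1509 [[0.481 0.153 0.03 ]]
scene balance 0.63 [232.9 184.6 276.6 232.2] [256.  207.6] 390 [[0.511 0.204 0.03 ]]
scene holder 0.76 [193.  168.6 217.6 186.2] [203. 176.] 289 [[0.412 0.479 0.03 ]]
scene holder 0.71 [223.3 187.9 252.2 193.7] [237.9 188.9] 116 [[0.499 0.338 0.03 ]]
scene steel_bowl 0.93 [268.7 195.5 292.9 215.9] [281.5 203.4] 390 [[0.601 0.187 0.03 ]]
scene yellow_bottle 0.74 [225.1 120.2 247.6 171.5] [235.4 148.4] 755 [[0.611 0.633 0.03 ]]
scene seat_white 0.61 [233.9 183.6 277.1 229.8] [255.1 206.1] 436 [[0.511 0.213 0.03 ]]
0.75
```

View pics/b1.png

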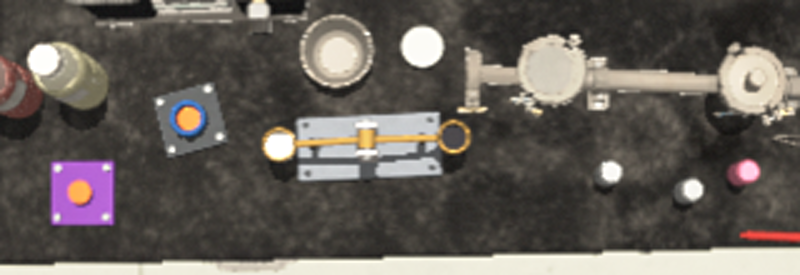

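View pics/b2.png

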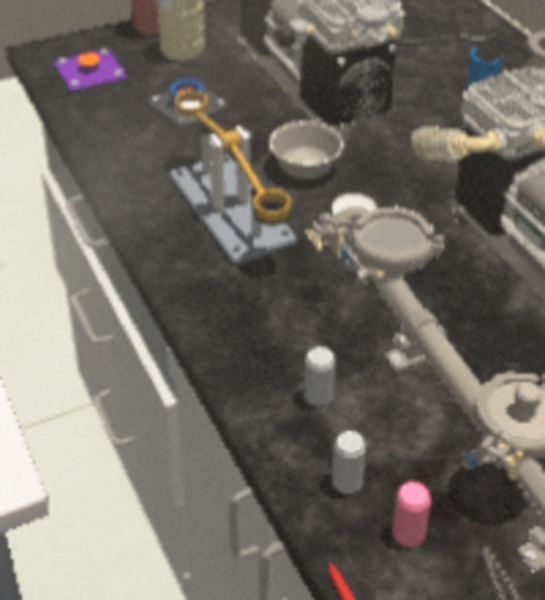

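Run:
```python
from h import *
pt=arm.camera_params("top");ps=arm.camera_params("scene")
# zoomed-scene: px=170+u*200/545
S=lambda u,v:(170+u*200/545,150+v*220/600)
T=lambda u,v:(120+u*.4,170+v*.4)
print('white rim',atz(T(279,144),pt,.096),atz(S(191,103),ps,.096))
print('black rim',atz(T(453,136),pt,.096),atz(S(272,203),ps,.096))
print('holder',atz(T(188,119),pt,.02),atz(S(187,89),ps,.03))
print('pipe flange',tri([T(552,68),S(395,235)],[pt,ps]))
print('vessel2 knob',tri([T(758,77),S(527,395)],[pt,ps]))
print('bottle cap',tri([T(44,58),(235.5,123)],[pt,ps]), atz(T(95,88),pt,0.05))
print('slugA top',atz(T(609,172),pt,.06),atz(S(320,356),ps,.06)); print('slugB top',atz(T(690,189),pt,.06),atz(S(350,441),ps,.06))
# grasp point in wrist
from scipy.spatial.transform import Rotation as Ro
s=arm.get_state(); R=Ro.from_euler('xyz',s['ee_rot']).as_matrix(); p=arm.camera_params("wrist")
for z in (.12,.159,.178,.25,.35): print(z,proj(s['eef_pos']+R@[0,0,z],p))
M=np.eye(4);M[:3,:3]=R;M[:3,3]=s['eef_pos'];print((np.linalg.inv(M)@p['pose']).round(4))
```

```text
white rim [[0.47344348 0.25795407 0.096     ]] [[0.47280262 0.24858926 0.096     ]]
black rim [[0.47845216 0.03868471 0.096     ]] [[0.47565662 0.02633651 0.096     ]]
holder [[0.51684712 0.38609647 0.02      ]] [[0.51785821 0.37602243 0.03      ]]
pipe flange [ 0.56167723 -0.08859563  0.10552391]
vessel2 knob [ 0.53996907 -0.34340534  0.12706051]
bottle cap [0.57483938 0.52965065 0.19790918] [[0.55705566 0.50369004 0.05      ]]
slugA top [[ 0.43084497 -0.16169509  0.06      ]] [[ 0.43204494 -0.16849181  0.06      ]]
slugB top [[ 0.40633244 -0.26550767  0.06      ]] [[ 0.40695323 -0.27236324  0.06      ]]
0.12 [[281.60328402 346.1504363 ]]
0.159 [[281.74312976 288.66574519]]
0.178 [[281.78937492 269.70410017]]
0.25 [[281.90122835 223.93708871]]
0.35 [[281.98041273 191.61801327]]
[[ 7.000e-04 -9.654e-01 -2.607e-01  7.060e-02]
 [ 1.000e+00  7.000e-04  3.000e-04  1.000e-04]
 [-1.000e-04 -2.607e-01  9.654e-01  1.950e-02]
 [ 0.000e+00  0.000e+00  0.000e+00  1.000e+00]]
```

```bash
python3 -m inch '[[[0.18,-0.2,0.25,0,0,0],[0.36,-0.4,0.25,0,0,0],[0.54,-0.6,0.25,0,0,0],[0.7,-0.8,0.25,0,0,0]]]'; python3 -m inch '[[[0.18,-0.22,0,0,0,0],[0.36,-0.44,0,0,0,0],[0.54,-0.66,0,0,0,0],[0.75,-0.9,0,0,0,0],[0.75,-0.9,0,0,0,0],[0.75,-0.9,0,0,0,0]]]'
cat > look.py <<'E'
from h import *
import sys
from scipy.spatial.transform import Rotation as Ro
def shot(name):
    p=arm.camera_params("wrist"); im=arm.grab_frame("wrist"); cv2.imwrite(f"pics/{name}.png",im); np.savez(f"pics/{name}.npz",**{k:np.array(v) for k,v in p.items()})
    s=arm.get_state(); print('t',s['t'],'pos',s['eef_pos'].round(4),'rot',s['ee_rot'].round(4),'F',s['force'].round(2),'w',round(s['width'],4))
    return p,im
def load(name):
    d=np.load(f"pics/{name}.npz"); return {k:(d[k] if d[k].ndim else float(d[k])) for k in d}, cv2.imread(f"pics/{name}.png")
if __name__=="__main__": shot(sys.argv[1])
E
python3 look.py w1
```

```text
t: 1.25
eef_pos: [0.3007, 0.4943, 0.4551]
ee_rot: [-3.141, -0.0, -0.239]
force: [-0.5, 1.3, 0.2]
width: 0.0878
t: 2.0
eef_pos: [0.4498, 0.3155, 0.4548]
ee_rot: [-3.141, 0.0, -0.24]
force: [1.1, -1.1, -1.2]
width: 0.0874
t 2.05 pos [0.4495 0.3161 0.4547] rot [-3.1413e+00  1.0000e-04 -2.3890e-01] F [0.02 0.62 0.95] w 0.0877
```

View pics/w1.png

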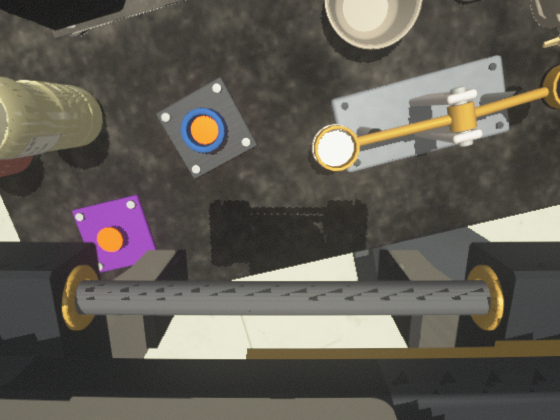

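The wrist view shows the blue holder at (204,130), the white-lined cup at (336,148), the pivot at (463,117), the black cup cut off at the right edge, the purple look-alike at (112,238), the bowl at (372,5) and the bottle at the left.

```bash
python3 - <<'E'
from look import *
p,im=load('w1'); hsv=cv2.cvtColor(im,cv2.COLOR_BGR2HSV)
def blobs(lo,hi,box,z,name):
    x0,y0,x1,y1=box; m=cv2.inRange(hsv,np.array(lo),np.array(hi)); k=np.zeros_like(m);k[y0:y1,x0:x1]=m[y0:y1,x0:x1]
    cs,_=cv2.findContours(k,cv2.RETR_EXTERNAL,cv2.CHAIN_APPROX_NONE); c=max(cs,key=cv2.contourArea)
    e=cv2.fitEllipse(cv2.convexHull(c)); print(name,np.round(e,1).tolist() if 0 else e,atz(e[0],p,z).round(4))
blobs([100,120,40],[130,255,255],(170,95,240,165),.03,'holder rim')
blobs([8,150,80],[22,255,255],(170,95,240,165),.02,'orange')
# white disc inside cup
blobs([0,0,170],[180,60,255],(305,120,370,180),.084,'cup white')
print('pivot',atz((463,117),p,.105))
print('cup rim eye',atz((336,147.5),p,.096))
# plate corners z=.012
c=atz([(333,98),(500,55),(510,132),(348,171)],p,.012);print(c.round(4),c.mean(0))
v=(c[0]-c[1]+c[3]-c[2])/2;print('beam dir yaw (deg from +y)',np.degrees(np.arctan2(-v[0],v[1])),np.linalg.norm(v))
E
python3 - <<'E'
import cv2
im=cv2.imread('pics/w1.png');cv2.imwrite('pics/w1c.png',cv2.resize(im[50:185,300:560],(780,405),interpolation=cv2.INTER_CUBIC))
E
```

```text
holder rim ((202.25857543945312, 129.84999084472656), (42.77467727661133, 45.020599365234375), 146.64027404785156) [[0.5201 0.3862 0.03  ]]
orange ((203.96835327148438, 129.56019592285156), (26.533451080322266, 28.91046905517578), 153.711181640625) [[0.52   0.3864 0.02  ]]
cup white ((335.240234375, 147.56561279296875), (34.79435348510742, 37.38453674316406), 47.14875411987305) [[0.4747 0.2583 0.084 ]]
pivot [[0.47713442 0.14698919 0.105     ]]
cup rim eye [[0.47605224 0.25897188 0.096     ]]
[[0.5189 0.2414 0.012 ]
 [0.5213 0.0565 0.012 ]
 [0.4367 0.0535 0.012 ]
 [0.4362 0.2412 0.012 ]] [0.47828489 0.14816241 0.012     ]
beam dir yaw (deg from +y) 0.45233638167578943 0.18628615306342608
```

View pics/w1c.png

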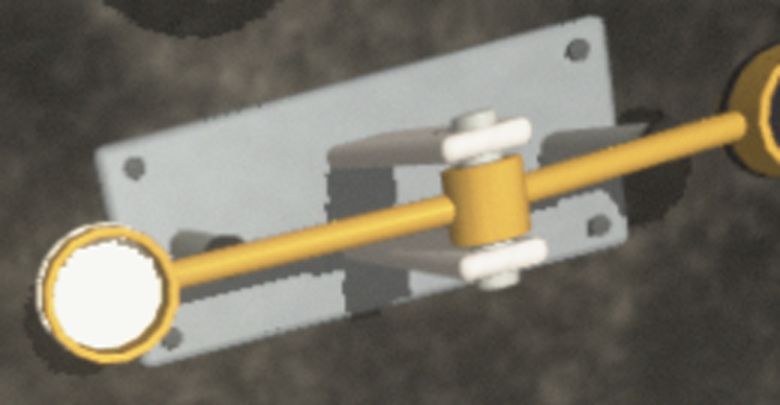

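```bash
python3 -m inch '[[[0,-0.3,0,0,0,-0.05],[0,-0.6,0,0,0,-0.1],[0,-0.9,0,0,0,-0.14],[-0.05,-1,0,0,0,-0.174]]]'; python3 -m inch '[[[0,-0.25,0,0,0,0],[0,-0.5,0,0,0,0],[0,-0.75,-0.1,0,0,0],[-0.03,-1.0,-0.2,0,0,0]]]' ; python3 -m inch '[[[0,-0.2,-0.05,0,0,0],[0,-0.42,-0.1,0,0,0],[0,-0.42,-0.1,0,0,0],[0,-0.42,-0.1,0,0,0]]]' 60;python3 look.py w2
```

```text
t: 2.55
eef_pos: [0.439, 0.1146, 0.4549]
ee_rot: [-3.141, -0.0, -0.789]
force: [-0.6, 0.4, 0.3]
width: 0.0876
t: 3.05
eef_pos: [0.4338, -0.0843, 0.4146]
ee_rot: [-3.14, -0.001, -0.783]
force: [0.2, 0.0, 0.0]
width: 0.088
t: 3.55
eef_pos: [0.434, -0.1673, 0.3948]
ee_rot: [-3.141, -0.0, -0.785]
force: [0.4, 0.5, 0.9]
width: 0.0609
t 3.6 pos [ 0.4341 -0.1671  0.3949] rot [-3.1411e+00 -3.0000e-04 -7.8380e-01] F [-0.1   0.8  -0.55] w 0.0602
```

View pics/w2.png

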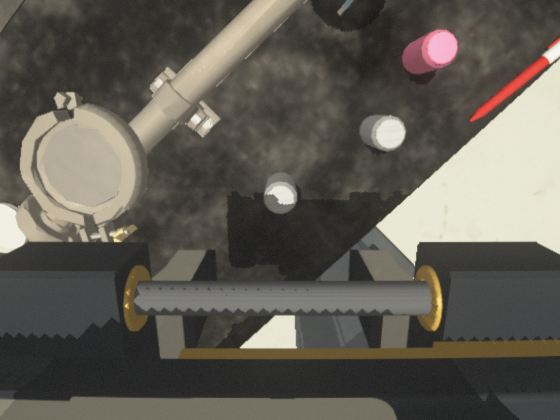

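Slug A is at (281,193), slug B at (385,132) and the pink look-alike at (432,52). The two grey ones are the real slugs. I'll check them in a close crop and measure.

Run:
```python
from look import *
p,im=load('w2')
cv2.imwrite('pics/w2c.png',cv2.resize(im[100:230,240:430],(760,520),interpolation=cv2.INTER_CUBIC))
for r in arm.regions_of("slug_1","wrist")[:4]:
    ys,xs=np.nonzero(r['region']);print(round(r['score'],2),np.round(r['box'],1),xs.mean(),ys.mean(),len(xs))
```

```text
0.9 [265.5 176.4 298.5 216. ] 280.3148316651501 193.38398544131027 1099
0.84 [357.1 121.2 404.9 150.8] 382.35541699142635 131.8659392049883 1283
0.69 [405.7  27.8 457.7  73.9] 430.32303206997085 51.93236151603499 1715
```

View pics/w2c.png

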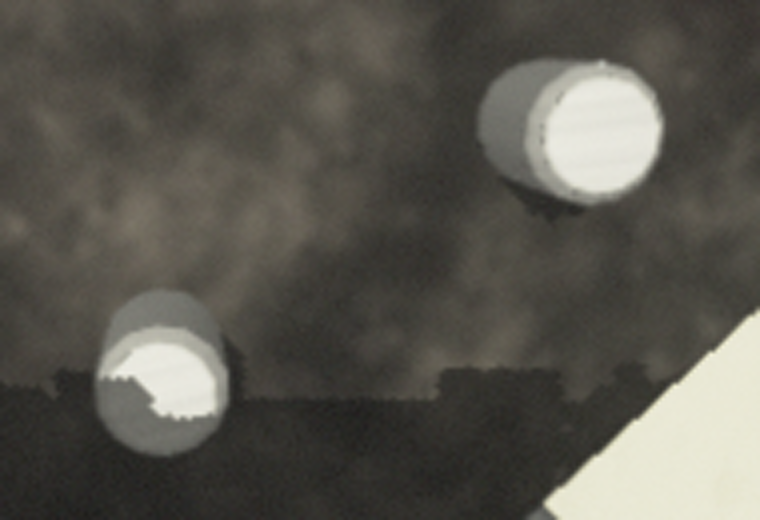

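Run:
```python
from look import *
p,im=load('w2')
a=atz((280.5,197.8),p,.06)[0];b=atz((388.7,133.4),p,.06)[0]
print(a,b)
e=np.array([.4341,-.1671,.3949]); print('dA units',(np.array([a[0],a[1],.159+.045])-e)/.2, 'A->B',(b-a)/.2)
for q,n in ((a,'A'),(b,'B')):
    print(n,[proj([q[0],q[1],z],p).round(1).tolist() for z in (0,.06)])
```

```text
[ 0.43361159 -0.16461385  0.06      ] [ 0.40890373 -0.26747889  0.06      ]
dA units [-0.00244204  0.01243074 -0.9545    ] A->B [-0.1235393 -0.5143252  0.       ]
A [[[280.8, 184.6]], [[280.5, 197.8]]]
B [[[372.0, 129.9]], [[388.7, 133.4]]]
```

```bash
python3 -m inch '[[[0,0.012,-0.3,0,0,0],[0,0.012,-0.6,0,0,0],[0,0.012,-0.85,0,0,0],[0,0.012,-0.955,0,0,0],[0,0.012,-0.955,0,0,0]]]' 60; python3 -m inch '[[[0,0,0,0,0,0],[0,0,0,0,0,0],[0,0,0,0,0,0],[0,0,0,0,0,0]]]' 20 20; python3 -m inch '[[[0,0,0.2,0,0,0],[0,0,0.5,0,0,0],[0,0,0.6,0,0,0],[0,0,0.6,0,0,0],[0,0,0.6,0,0,0]]]'; python3 look.py w3
python3 - <<'E'
from station import arm
import numpy as np
F=[]
for i in range(4): arm.grab_frame("scene"); F.append(arm.get_state()['force'])
print(np.mean(F,0),np.std(F,0))
E
```

```text
t: 4.28
eef_pos: [0.4336, -0.1647, 0.2027]
ee_rot: [3.139, 0.002, -0.783]
force: [0.1, 0.4, 0.3]
width: 0.0598
t: 4.78
eef_pos: [0.4339, -0.1658, 0.2043]
ee_rot: [-3.141, -0.001, -0.785]
force: [0.3, 1.0, 3.8]
width: 0.0296
t: 5.4
eef_pos: [0.433, -0.1658, 0.3225]
ee_rot: [3.141, 0.002, -0.786]
force: [0.1, 0.7, -2.2]
width: 0.0295
t 5.45 pos [ 0.433  -0.1658  0.3222] rot [ 3.140e+00  2.000e-03 -7.859e-01] F [-0.1  -0.34 -1.4 ] w 0.0297
[ 0.04999745  0.14442925 -1.88100627] [0.39112157 0.30715107 0.34314692]
```

View pics/w3.png

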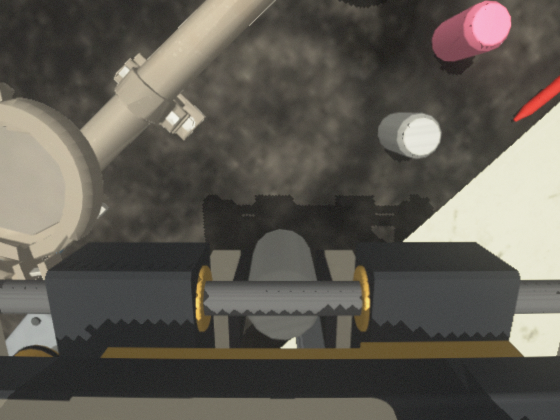

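Run:
```python
from look import *
p,im=load('w3')
Tc=np.array([[0,-.9654,-.2607,.0706],[1,0,0,.0],[0,-.2607,.9654,.0195],[0,0,0,1]]); q=dict(p);q['pose']=Tc
for dx in (-.003,0,.003):
  th=np.linspace(0,2*np.pi,73)
  for r,z in ((.014,.204),(.015,.203)):
    c=proj(np.c_[dx+r*np.cos(th),r*np.sin(th),0*th+z],q); print(dx,r,'min row',c[:,1].min().round(1),'cols',c[:,0].min().round(1),c[:,0].max().round(1))
cv2.imwrite('pics/w3c.png',cv2.resize(im[215:345,215:350],(675,650)[:2],interpolation=cv2.INTER_CUBIC)[:600])
```

```text
-0.003 0.014 min row 229.6 cols 255.8 308.6
-0.003 0.015 min row 228.4 cols 253.8 310.6
0 0.014 min row 224.1 cols 255.7 308.7
0 0.015 min row 222.8 cols 253.7 310.8
0.003 0.014 min row 218.5 cols 255.6 308.8
0.003 0.015 min row 217.2 cols 253.6 310.9
```

View pics/w3c.png

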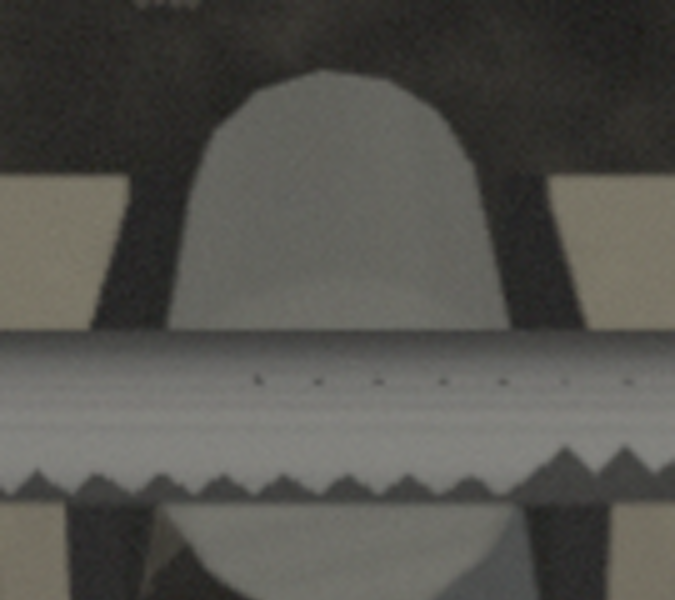

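Run:
```python
from look import *
p,im=load('w3')
Tc=np.array([[0,-.9654,-.2607,.0706],[1,0,0,.0],[0,-.2607,.9654,.0195],[0,0,0,1]]); q=dict(p);q['pose']=Tc
for dx in (-.004,-.002,0,.002):
  print(dx,[ (z,proj([[dx-.0135,0,z-.06],[dx-.015,0,z-.0585],[dx+.0135,0,z],[dx+.015,0,z-.0015]],q)[:,1].round(1)) for z in (.200,.204,.207)])
cv2.imwrite('pics/w3d.png',cv2.resize(im[310:360,230:335],(735,350),interpolation=cv2.INTER_CUBIC))
```

```text
-0.004 [(0.2, array([354. , 354.9, 234.8, 233. ])), (0.204, array([347.5, 348.5, 232.3, 230.5])), (0.207, array([342.9, 343.9, 230.6, 228.7]))]
-0.002 [(0.2, array([349.4, 350.4, 231.1, 229.2])), (0.204, array([343. , 344.1, 228.7, 226.8])), (0.207, array([338.5, 339.5, 227. , 225.1]))]
0 [(0.2, array([344.8, 345.8, 227.3, 225.4])), (0.204, array([338.5, 339.6, 225. , 223.1])), (0.207, array([334. , 335.2, 223.3, 221.4]))]
0.002 [(0.2, array([340.2, 341.3, 223.6, 221.6])), (0.204, array([334. , 335.1, 221.3, 219.4])), (0.207, array([329.6, 330.7, 219.7, 217.7]))]
```

View pics/w3d.png

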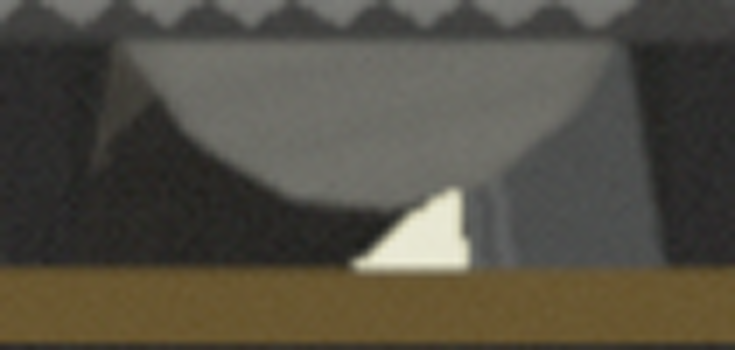

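```bash
python3 -m inch '[[[0.04,0.1,0.2,0,0,-0.05],[0.1,0.35,0.2,0,0,-0.1],[0.15,0.6,0.2,0,0,-0.15],[0.2,0.85,0.2,0,0,-0.2],[0.23,1.0,0.1,0,0,-0.25],[0.23,1.0,0.06,0,0,-0.25],[0.23,1.0,0.06,0,0,-0.25]]]'; python3 look.py w4
```

```text
t: 6.52
eef_pos: [0.4794, 0.0341, 0.3346]
ee_rot: [3.139, -0.001, -1.569]
force: [-0.2, -0.3, -1.0]
width: 0.0294
t 6.575 pos [0.4796 0.0338 0.3353] rot [ 3.1405e+00 -8.0000e-04 -1.5696e+00] F [ 0.09 -1.   -0.73] w 0.0296
```

View pics/w4.png

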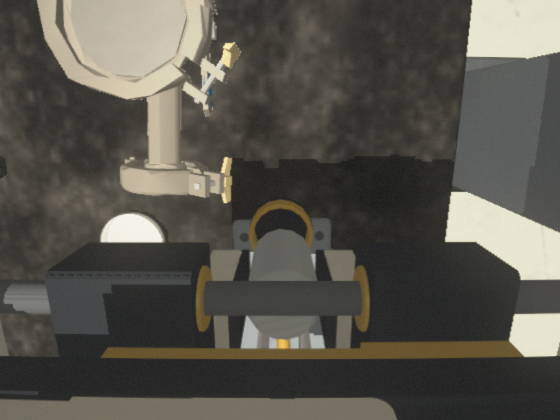

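```bash
cat > fit.py <<'E'
from look import *
Tc=np.array([[0,-.9654,-.2607,.0706],[1,0,0,.0],[0,-.2607,.9654,.0195],[0,0,0,1]])
def q(p): d=dict(p);d['pose']=Tc;return d
th=np.linspace(0,2*np.pi,181)
def circ(x,y,z,r): return np.c_[x+r*np.cos(th),y+r*np.sin(th),0*th+z]
def overlay(name,box,scale,circles):
    p,im=load(name); big=cv2.resize(im,None,fx=scale,fy=scale,interpolation=cv2.INTER_CUBIC)
    for (c,col) in circles:
        u=proj(circ(*c),q(p)); cv2.polylines(big,[np.round((u+.5)*scale).astype(int)],True,col,1)
    x0,y0,x1,y1=[int(v*scale) for v in box]; cv2.imwrite(f'pics/{name}_o.png',big[y0:y1,x0:x1])
E
python3 - <<'E'
from fit import *
d=.3353-.096
overlay('w4',(210,185,360,285),5,[((-.003,0,.204,.015),(0,255,0)),((0,0,d,.0205),(0,0,255)),((0,0,d,.0175),(255,0,0))])
E
```

```text
(no output)
```

View pics/w4_o.png

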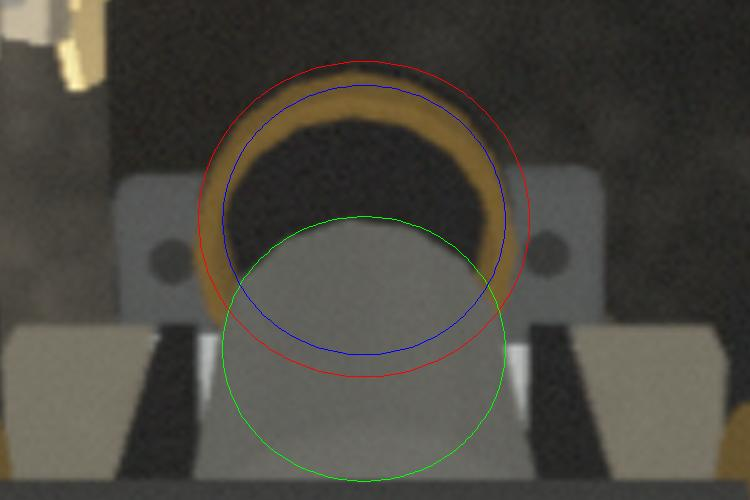

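Run:
```python
from fit import *
d=.3353-.096
overlay('w4',(210,185,360,285),5,[((-.003,-.0003,.204,.0142),(0,255,0)),((-.0037,-.0007,d,.0205),(0,0,255)),((-.0037,-.0007,d,.0175),(255,0,0)),((-.0037,-.0007,d+.016,.0175),(255,255,0))])
```

```text
(no output)
```

View pics/w4_o.png

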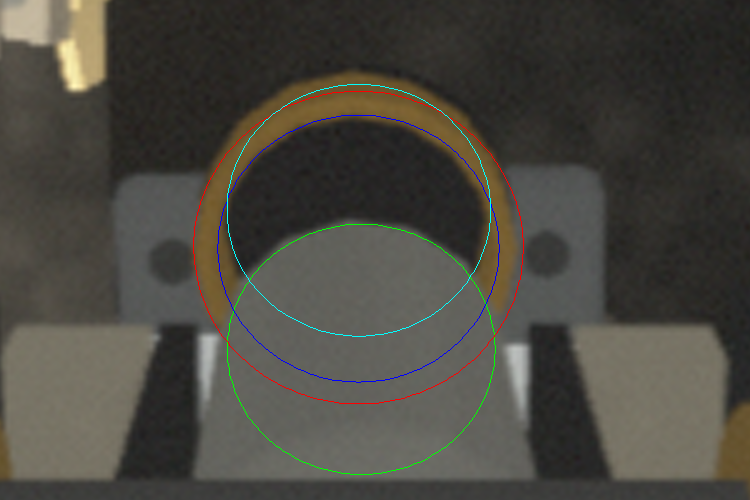

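```bash
python3 -m inch '[[[0.002,0.006,-0.1,0,0,0],[0.002,0.006,-0.155,0,0,0],[0.002,0.006,-0.155,0,0,0],[0.002,0.006,-0.155,0,0,0]]]'; python3 look.py w5;  python3 - <<'E'
from fit import *
d=.304-.096
overlay('w5',(210,185,360,285),5,[((-.0027,-.0003,.204,.0142),(0,255,0)),((-.0027,-.0003,d,.0205),(0,0,255)),((-.0027,-.0003,d,.0175),(255,0,0))])
E
```

```text
t: 7.08
eef_pos: [0.4804, 0.0352, 0.3053]
ee_rot: [-3.141, 0.0, -1.571]
force: [0.9, 0.6, -1.8]
width: 0.0295
t 7.125 pos [0.4804 0.0353 0.3054] rot [-3.1406e+00  3.0000e-04 -1.5709e+00] F [ 0.22  0.43 -1.77] w 0.0298
```

View pics/w5_o.png

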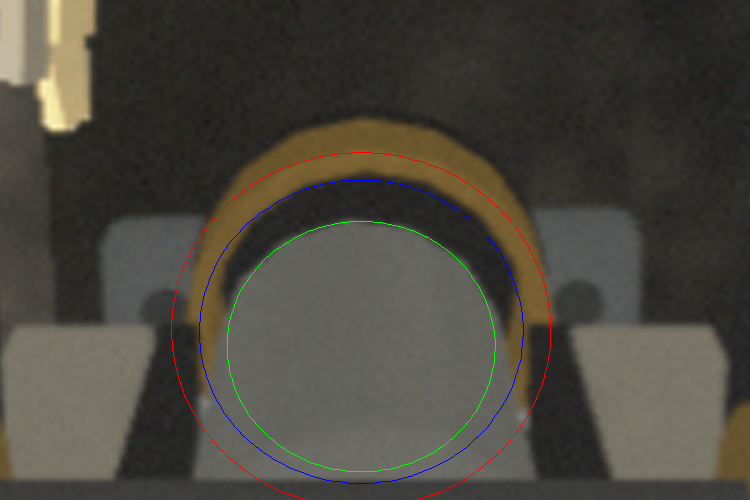

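```bash
python3 -m inch '[[[-0.004,0,-0.06,0,0,0],[-0.004,0,-0.1,0,0,0],[-0.004,0.005,-0.115,0,0,0],[-0.004,0.010,-0.13,0,0,0],[-0.004,0.015,-0.145,0,0,0],[-0.004,0.018,-0.155,0,0,0],[-0.004,0.018,-0.155,0,0,0],[-0.004,0.018,-0.155,0,0,0]]]'; python3 look.py w6
```

```text
t: 8.12
eef_pos: [0.4793, 0.039, 0.2738]
ee_rot: [-3.141, 0.0, -1.571]
force: [-0.1, 0.9, -1.6]
width: 0.0296
t 8.175 pos [0.4793 0.039  0.2738] rot [-3.1414e+00  1.0000e-04 -1.5708e+00] F [ 0.36 -0.34 -1.88] w 0.0296
```

View pics/w6.png

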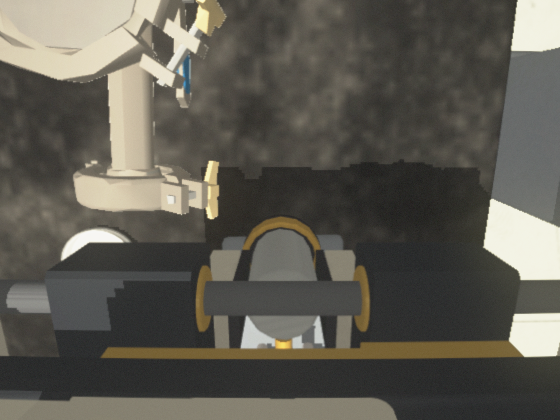

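```bash
python3 -m inch '[[[0,0,0,0,0,0],[0,0,0,0,0,0],[0,0,0,0,0,0]]]' 34; python3 look.py w7
python3 - <<'E'
from fit import *
overlay('w7',(210,185,360,285),5,[])
E
```

```text
t: 8.55
eef_pos: [0.4794, 0.039, 0.2738]
ee_rot: [-3.141, 0.0, -1.571]
force: [0.6, 0.0, 0.4]
width: 0.0342
t 8.6 pos [0.4793 0.039  0.2738] rot [-3.1414e+00  1.0000e-04 -1.5709e+00] F [-0.64 -0.08  0.47] w 0.0339
```

View pics/w7_o.png

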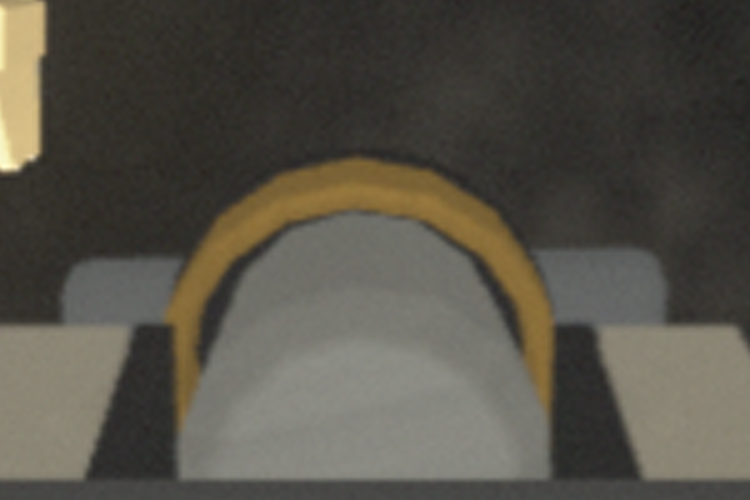

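```bash
python3 -m inch '[[[0,0,0,0,0,0],[0,0,0.3,0,0,0],[0,-0.1,0.55,0,0,0.03],[-0.1,-0.35,0.55,0,0,0.08],[-0.2,-0.6,0.55,0,0,0.13],[-0.28,-0.85,0.5,0,0,0.18],[-0.35,-1,0.4,0,0,0.23]]]' 60;  python3 -m inch '[[[0,-0.25,0,0,0,0.02],[0,-0.45,-0.1,0,0,0.02],[0,-0.53,-0.2,0,0,0.02],[0,-0.53,-0.2,0,0,0.02],[0,-0.53,-0.2,0,0,0.02]]]'; python3 look.py w8
```

```text
t: 9.48
eef_pos: [0.4086, -0.1627, 0.3542]
ee_rot: [-3.14, -0.002, -0.844]
force: [1.6, 0.9, -0.4]
width: 0.0598
t: 10.1
eef_pos: [0.4094, -0.2668, 0.3141]
ee_rot: [3.142, -0.0, -0.785]
force: [0.2, 0.6, 0.4]
width: 0.06
t 10.15 pos [ 0.4096 -0.2666  0.3144] rot [-3.1411e+00 -9.0000e-04 -7.8480e-01] F [-0.09 -0.74  0.77] w 0.06
```

View pics/w8.png

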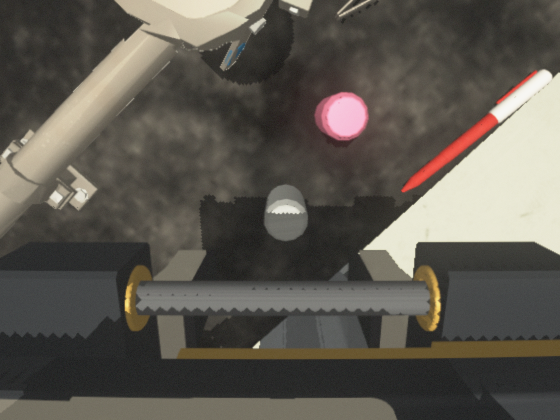

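Run:
```python
from fit import *
overlay('w8',(240,170,340,260),6,[((0,0.001,.2544,.014),(0,0,255)),((0,.001,.3130,.015),(0,255,0))])
```

```text
(no output)
```

View pics/w8_o.png

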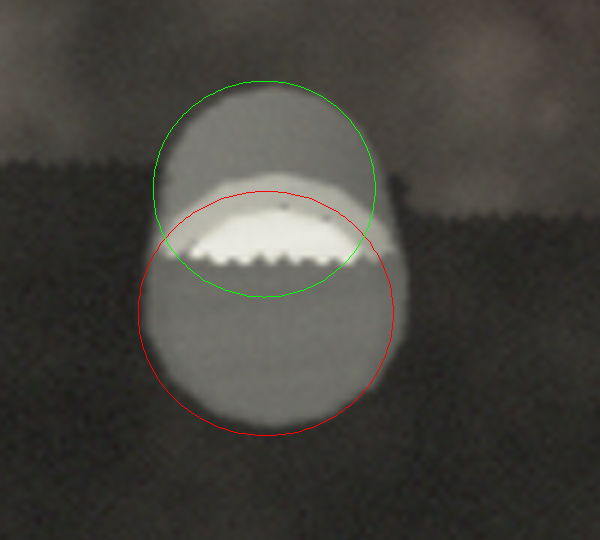

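```bash
python3 -m inch '[[[-0.005,-0.006,-0.2,0,0,0],[-0.005,-0.006,-0.42,0,0,0],[-0.005,-0.006,-0.55,0,0,0],[-0.005,-0.006,-0.55,0,0,0]]]' 60; python3 -m inch '[[[0,0,0,0,0,0],[0,0,0,0,0,0],[0,0,0,0,0,0],[0,0,0,0,0,0]]]' 20 20; python3 -m inch '[[[0,0,0.2,0,0,0],[0,0,0.5,0,0,0],[0,0,0.8,0,0,0],[0,0,0.8,0,0,0],[0,0,0.8,0,0,0]]]'; python3 look.py w9
python3 - <<'E'
from station import arm
import numpy as np
F=[]
for i in range(6): arm.grab_frame("scene"); F.append(arm.get_state()['force'])
print(np.mean(F,0),np.std(F,0))
from fit import *
overlay('w9',(210,215,360,345),4,[((-.0027,-.0003,.204,.0142),(0,255,0)),((0,0,.144,.015),(255,0,0))])
E
```

```text
t: 10.65
eef_pos: [0.4081, -0.2674, 0.203]
ee_rot: [3.14, 0.002, -0.784]
force: [-0.0, -0.1, 0.3]
width: 0.0601
t: 11.15
eef_pos: [0.4085, -0.2683, 0.2043]
ee_rot: [-3.141, -0.001, -0.785]
force: [-0.6, 0.9, 4.5]
width: 0.0296
t: 11.78
eef_pos: [0.4077, -0.268, 0.3633]
ee_rot: [-3.141, 0.0, -0.786]
force: [-0.3, 0.2, -2.5]
width: 0.0294
t 11.825 pos [ 0.4076 -0.268   0.3625] rot [ 3.141e+00  2.000e-03 -7.859e-01] F [-0.89  0.27 -1.89] w 0.0296
[ 0.39773942 -0.17026526 -1.47809418] [0.53431944 0.27607272 0.40272659]
```

View pics/w9_o.png

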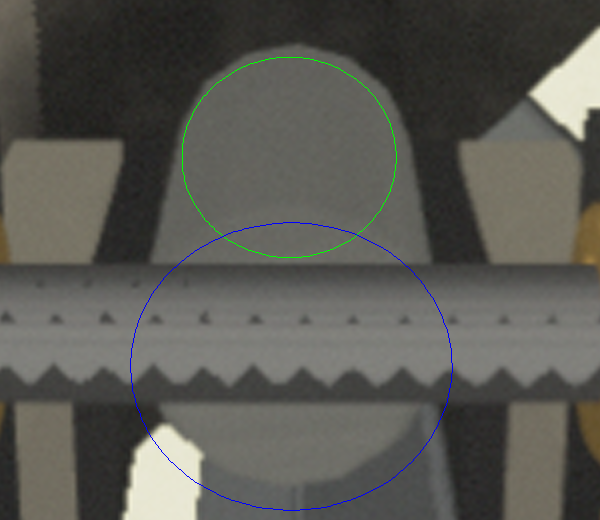

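```bash
python3 -m inch '[[[0.05,0.25,0.1,0,0,-0.05],[0.1,0.5,0.1,0,0,-0.1],[0.15,0.75,0.1,0,0,-0.15],[0.2,1.0,0.1,0,0,-0.2]]]'; python3 -m inch '[[[0.05,0.25,0,0,0,-0.05],[0.1,0.5,0,0,0,-0.05],[0.14,0.75,0,0,0,-0.05],[0.14,1,0,0,0,-0.05]]]'; python3 -m inch '[[[0,0.25,0,0,0,0],[0,0.5,-0.05,0,0,0],[0,0.62,-0.18,0,0,0],[0,0.62,-0.18,0,0,0],[0,0.62,-0.18,0,0,0]]]'; python3 look.py w10
```

```text
t: 12.62
eef_pos: [0.4483, -0.0666, 0.3835]
ee_rot: [3.142, -0.0, -1.419]
force: [1.4, 0.3, -1.0]
width: 0.0294
t: 13.12
eef_pos: [0.4765, 0.1337, 0.3833]
ee_rot: [3.141, -0.001, -1.571]
force: [0.9, -0.2, -1.9]
width: 0.0297
t: 13.75
eef_pos: [0.4764, 0.2557, 0.3475]
ee_rot: [3.141, -0.001, -1.57]
force: [-0.3, -0.9, -1.4]
width: 0.0297
t 13.8 pos [0.4765 0.2554 0.3481] rot [-3.1413e+00 -1.0000e-04 -1.5710e+00] F [-0.32  0.75 -0.62] w 0.0296
```

View pics/w10.png

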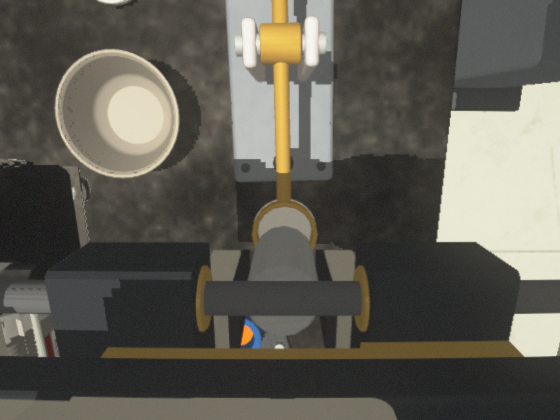

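```bash
cat >> fit.py <<'E'
def overlay2(name,box,scale,circles):  # circles: (x,y,z,r,slope) depth=z+slope*xoff
    p,im=load(name); big=cv2.resize(im,None,fx=scale,fy=scale,interpolation=cv2.INTER_CUBIC)
    for (x,y,z,r,sl,col) in circles:
        P=circ(x,y,z,r); P[:,2]+=sl*(P[:,0]-x)
        u=proj(P,q(p)); cv2.polylines(big,[np.round((u+.5)*scale).astype(int)],True,col,1)
    x0,y0,x1,y1=[int(v*scale) for v in box]; cv2.imwrite(f'pics/{name}_o.png',big[y0:y1,x0:x1])
E
python3 - <<'E'
from fit import *
d=.3481-.1093
overlay2('w10',(210,185,360,285),5,[(-.001,0.0006,.204,.0145,0,(0,255,0)),(-.002,0,d,.0205,.12,(0,0,255)),(-.002,0,d,.0175,.12,(255,0,0)),(-.002-.0019,0,d+.0159,.0175,.12,(255,255,0))])
E
```

```text
(no output)
```

View pics/w10_o.png

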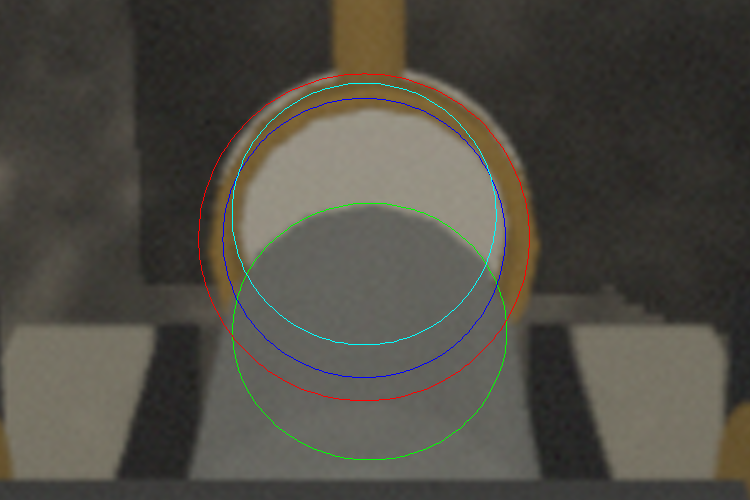

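```bash
python3 -m inch '[[[-0.002,0.01,-0.08,0,0,0],[-0.002,0.01,-0.135,0,0,0],[-0.002,0.01,-0.135,0,0,0],[-0.002,0.01,-0.135,0,0,0]]]'; python3 look.py w11;  python3 - <<'E'
from fit import *
d=arm.get_state()['eef_pos'][2]-.1093
overlay2('w11',(210,185,360,285),5,[(-.001,0.0004,.204,.0145,0,(0,255,0)),(-.001,0.0004,d,.0205,.12,(0,0,255)),(-.001,0.0004,d,.0175,.12,(255,0,0))])
E
```

```text
t: 14.3
eef_pos: [0.476, 0.2578, 0.3207]
ee_rot: [-3.141, -0.0, -1.571]
force: [0.4, -0.4, -0.9]
width: 0.0294
t 14.35 pos [0.4761 0.2578 0.321 ] rot [-3.1412e+00  2.0000e-04 -1.5709e+00] F [ 0.46  0.4  -1.13] w 0.0293
```

View pics/w11_o.png

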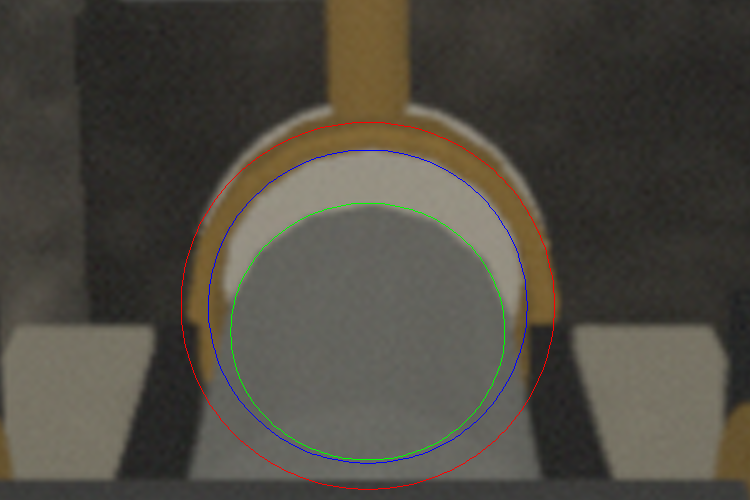

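```bash
python3 -m inch '[[[-0.003,0.001,-0.04,0,0,0],[-0.003,0.004,-0.08,0,0,0],[-0.003,0.005,-0.105,0,0,0],[-0.003,0.005,-0.12,0,0,0],[-0.003,0.004,-0.135,0,0,0],[-0.003,0.004,-0.135,0,0,0]]]'; python3 look.py w12; python3 -m inch '[[[0,0,0,0,0,0],[0,0,0,0,0,0]]]' 34; python3 look.py w13;python3 - <<'E'
from fit import *
for n in ('w12','w13'): overlay2(n,(210,185,360,285),5,[])
a=cv2.imread('pics/w12_o.png');b=cv2.imread('pics/w13_o.png');cv2.imwrite('pics/w12b.png',cv2.resize(np.hstack([a,b]),(800,267)))
E
```

```text
t: 15.1
eef_pos: [0.4753, 0.2586, 0.2936]
ee_rot: [3.142, -0.0, -1.571]
force: [-1.1, -0.4, 1.2]
width: 0.0296
t 15.15 pos [0.4753 0.2586 0.2937] rot [-3.1416e+00 -1.0000e-04 -1.5708e+00] F [-0.44 -0.95 -0.52] w 0.0292
t: 15.4
eef_pos: [0.4754, 0.2588, 0.2939]
ee_rot: [-3.141, 0.001, -1.571]
force: [-0.4, 0.7, -0.6]
width: 0.0337
t 15.45 pos [0.4754 0.2588 0.2939] rot [-3.1411e+00  5.0000e-04 -1.5708e+00] F [ 0.    0.01 -0.3 ] w 0.0342
```

View pics/w12b.png

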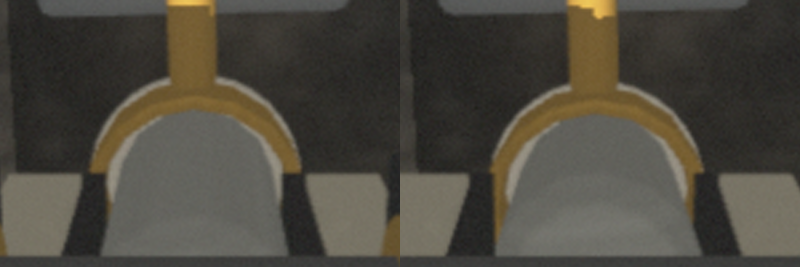

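```bash
python3 -m inch '[[[0,0,0,0,0,0],[0,0,0,0,0,0],[0,0,0.1,0,0,0],[0,0,0.3,0,0,0],[0,0,0.4,0,0,0],[0,0,0.4,0,0,0],[0,0,0.4,0,0,0],[0,0,0.4,0,0,0]]]' 60; python3 look.py w14
python3 - <<'E'
from h import *
im=arm.grab_frame('scene'); cv2.imwrite('pics/s14.png',cv2.resize(im[150:270,190:320],(650,600),interpolation=cv2.INTER_CUBIC))
E
```

```text
t: 16.45
eef_pos: [0.4751, 0.2585, 0.3726]
ee_rot: [3.14, -0.001, -1.571]
force: [0.3, 0.5, -0.3]
width: 0.0601
t 16.5 pos [0.4751 0.2585 0.3727] rot [ 3.1404e+00 -1.2000e-03 -1.5709e+00] F [ 0.59 -1.01 -0.69] w 0.0599
```

View pics/s14.png

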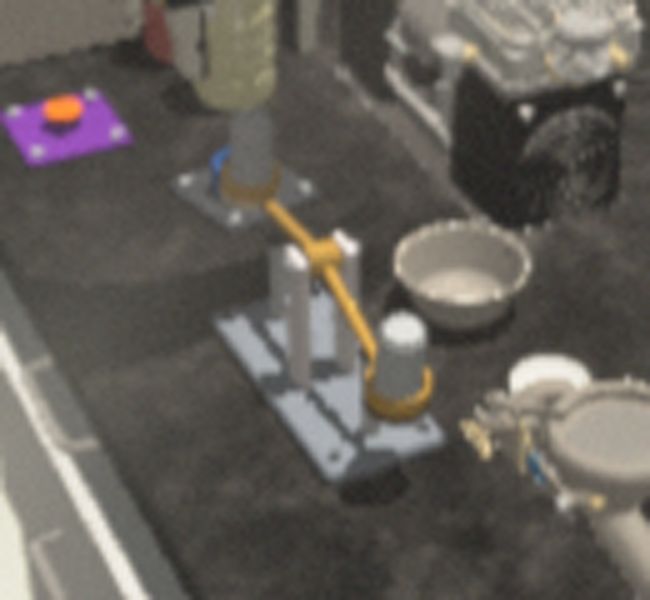

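View pics/w14.png

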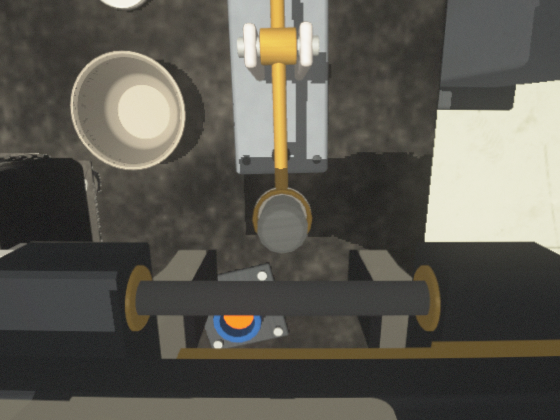

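```bash
python3 -m inch '[[[0,0,0.2,0,0,0],[0,-0.2,0.2,0,0,0],[0,-0.4,0.2,0,0,0],[0,-0.6,0.2,0,0,0],[0,-0.6,0.2,0,0,0],[0,-0.6,0.2,0,0,0],[0,-0.6,0.2,0,0,0],[0,-0.6,0.2,0,0,0]]]'; python3 look.py w15
python3 - <<'E'
from h import *
im=arm.grab_frame('scene'); big=cv2.resize(im[150:270,190:320],(650,600),interpolation=cv2.INTER_CUBIC)
p=arm.camera_params('scene')
for th,col in ((.12,(0,0,255)),(0,(0,255,0)),(-.12,(255,0,0))):
  for s in (1,-1):
    t=np.linspace(0,6.3,60); P=np.c_[.0205*np.cos(t),s*.11+.0205*np.sin(t),-.009+0*t]
    c,sn=np.cos(th),np.sin(th); Q=np.c_[P[:,0]+.477,.1475+c*P[:,1]-sn*P[:,2],.105+sn*P[:,1]+c*P[:,2]]
    u=(proj(Q,p)-[190,150]+.5)*5; cv2.polylines(big,[u.round().astype(int)],True,col,1)
cv2.imwrite('pics/s15.png',big)
E
```

```text
t: 17.55
eef_pos: [0.4753, 0.1393, 0.4134]
ee_rot: [3.141, -0.0, -1.57]
force: [-0.4, -0.0, 0.6]
width: 0.0602
t 17.6 pos [0.4753 0.1392 0.4135] rot [ 3.1413e+00 -2.0000e-04 -1.5700e+00] F [ 0.54 -0.33 -1.03] w 0.0602
```

View pics/s15.png

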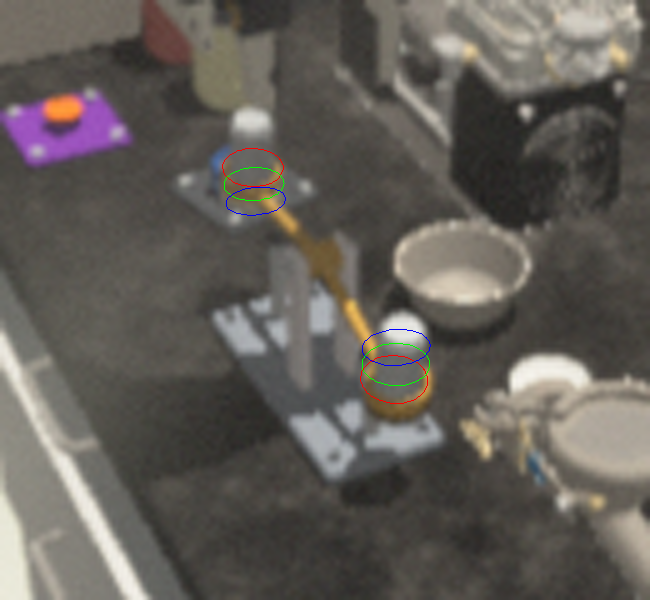

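View pics/w15.png

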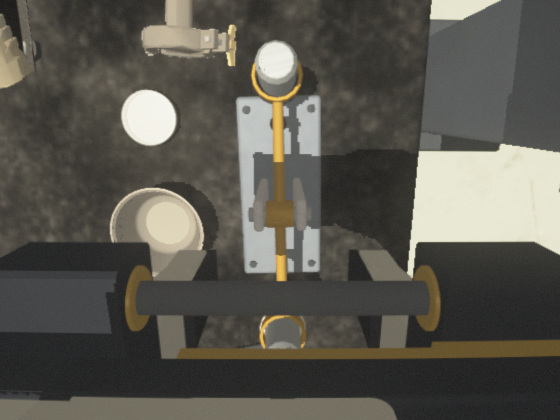

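Run:
```python
import cv2,numpy as np
a=cv2.imread('pics/a_scene.png')[165:250,220:290]
s=cv2.imread('pics/s14.png'); s=cv2.resize(s,(130,120),interpolation=cv2.INTER_AREA)[15:100,30:100]
from station import arm
b=arm.grab_frame('scene')[165:250,220:290]
f=lambda i:cv2.resize(i,None,fx=3.8*1,fy=3.8*1,interpolation=cv2.INTER_CUBIC)
o=np.hstack([f(a),f(s),f(b)]); 
for y in range(0,o.shape[0],38): cv2.line(o,(0,y),(o.shape[1],y),(0,255,255) if y%190==0 else (80,80,80),1)
cv2.imwrite('pics/cmp.png',o);print(o.shape)
```

```text
(323, 798, 3)
```

View pics/cmp.png

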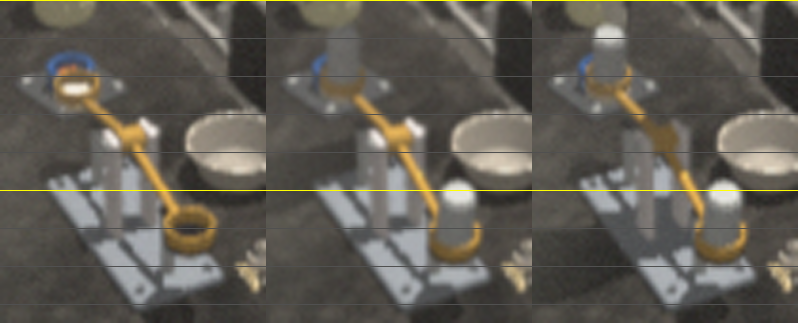

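Run:
```python
from fit import *
p,im=load('w15'); 
def pts(th,L,r,zz):
    t=np.linspace(0,6.3,60);P=np.c_[r*np.cos(t),L+r*np.sin(t),zz+0*t];c,s=np.cos(th),np.sin(th)
    return np.c_[P[:,0]+.4775-(P[:,1])*.012,.1475+c*P[:,1]-s*P[:,2],.105+s*P[:,1]+c*P[:,2]]
big=cv2.resize(im,None,fx=5,fy=5,interpolation=cv2.INTER_CUBIC)
for th,col in ((.12,(0,0,255)),(.05,(0,255,0)),(-.12,(255,0,0))):
    for r,z in ((.0205,-.009),(.014,.035)):
        cv2.polylines(big,[((proj(pts(th,-.11,r,z),p)+.5)*5).round().astype(int)],True,col,1)
cv2.imwrite('pics/w15_o.png',big[150:550,1150:1650])
```

```text
(no output)
```

View pics/w15_o.png

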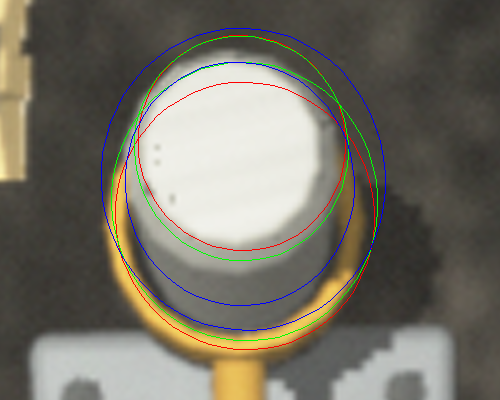

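The tilt model and the comparison of scene views agree. The black cup (slug A) rests at the lower stop and the white cup (slug B) is up, so slug A is the heavier. I'm now approaching A with the tool tilted 0.12 rad to match its lean.

```bash
python3 -m inch '[[[0.01,-0.25,0,0.01,0,0],[0.02,-0.5,-0.1,0.025,0,0],[0.02,-0.66,-0.25,0.038,0,0],[0.02,-0.66,-0.32,0.038,0,0],[0.02,-0.66,-0.32,0.038,0,0],[0.02,-0.66,-0.32,0.038,0,0]]]'; python3 look.py w16
python3 - <<'E'
from fit import *
p,im=load('w16')
def pts(th,L,r,zz):
    t=np.linspace(0,6.3,60);P=np.c_[r*np.cos(t),L+r*np.sin(t),zz+0*t];c,s=np.cos(th),np.sin(th)
    return np.c_[P[:,0]+.4775-(P[:,1])*.012,.1475+c*P[:,1]-s*P[:,2],.105+s*P[:,1]+c*P[:,2]]
big=cv2.resize(im,None,fx=4,fy=4,interpolation=cv2.INTER_CUBIC)
for th,col in ((.12,(0,0,255)),):
    for r,z in ((.0205,-.009),(.014,.035)):
        cv2.polylines(big,[((proj(pts(th,-.11,r,z),p)+.5)*4).round().astype(int)],True,col,1)
# expected tool-axis circle at slug top depth .159-.015+.08
cv2.polylines(big,[((proj(circ(0,0,.224,.014),q(p))+.5)*4).round().astype(int)],True,(0,255,0),1)
cv2.imwrite('pics/w16_o.png',big[600:1140,800:1480])
E
```

```text
t: 18.45
eef_pos: [0.4797, 0.0074, 0.3504]
ee_rot: [-3.141, 0.119, -1.569]
force: [-0.5, 0.3, -0.6]
width: 0.0601
t 18.5 pos [0.4797 0.0075 0.3506] rot [-3.1402  0.1194 -1.569 ] F [-0.01 -0.31  0.06] w 0.0601
```

View pics/w16_o.png

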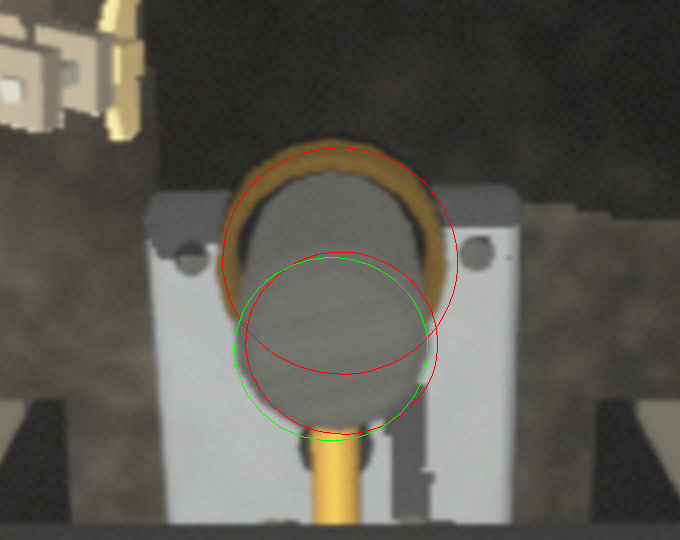

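```bash
python3 -m inch '[[[0,0.012,-0.15,0,0,0],[0,0.03,-0.3,0,0,0],[0,0.042,-0.4,0,0,0],[0,0.042,-0.4,0,0,0]]]' 60; python3 -m inch '[[[0,0,0,0,0,0],[0,0,0,0,0,0],[0,0,0,0,0,0],[0,0,0,0,0,0]]]' 20 25; python3 look.py w17
```

```text
t: 19.0
eef_pos: [0.4791, 0.0158, 0.2691]
ee_rot: [3.14, 0.119, -1.57]
force: [0.6, 0.7, 1.5]
width: 0.0599
t: 19.5
eef_pos: [0.4795, 0.015, 0.2702]
ee_rot: [-3.141, 0.12, -1.571]
force: [-0.0, -0.1, 2.5]
width: 0.0294
t 19.55 pos [0.4795 0.015  0.2702] rot [-3.1406  0.1196 -1.5707] F [-0.55 -0.31  2.39] w 0.0294
```

View pics/w17.png

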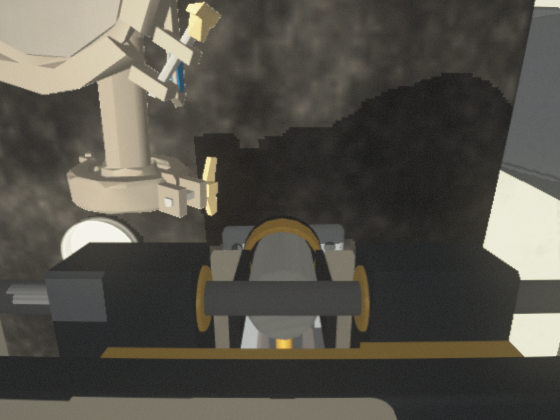

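```bash
python3 -m inch '[[[0,0.033,0.026,-0.0127,0,0],[0,0.068,0.05,-0.0255,0,0],[0,0.103,0.0725,-0.038,0,0],[0,0.14,0.094,-0.051,0,0],[0,0.177,0.1135,-0.0637,0,0],[0,0.214,0.132,-0.0764,0,0],[0,0.226,0.2315,-0.0764,0,0],[0,0.238,0.35,-0.0764,0,0]]]'; python3 look.py w18;  python3 - <<'E'
from h import *
im=arm.grab_frame('scene'); cv2.imwrite('pics/s18.png',cv2.resize(im[150:270,190:320],(650,600),interpolation=cv2.INTER_CUBIC))
E
```

```text
t: 20.55
eef_pos: [0.4789, 0.0626, 0.3395]
ee_rot: [3.14, -0.122, -1.571]
force: [1.0, -0.1, -1.7]
width: 0.0295
t 20.6 pos [0.4799 0.0631 0.343 ] rot [-3.1387 -0.1198 -1.5704] F [1.31 0.46 1.98] w 0.0294
```

View pics/s18.png

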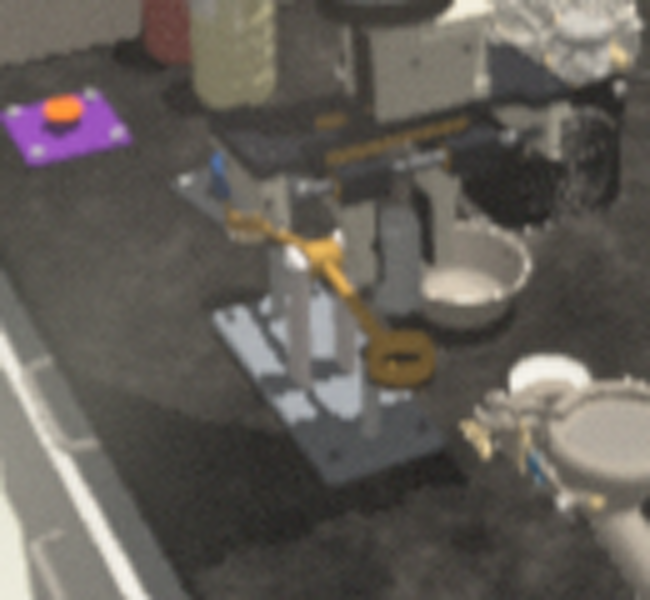

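View pics/w18.png

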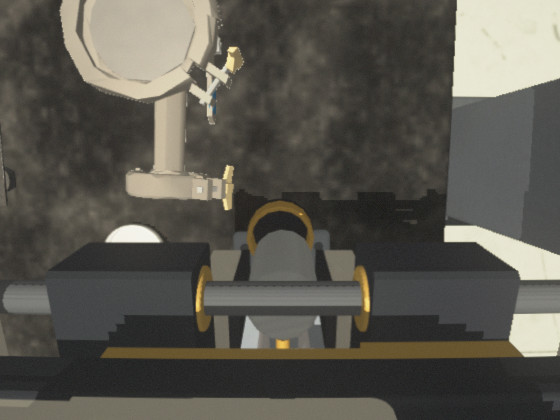

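```bash
python3 -m inch '[[[0,0.03,0.2,0.019,0,0],[0.02,0.2,0.35,0.038,0,0],[0.05,0.45,0.35,0.038,0,0],[0.1,0.7,0.35,0.038,0,0],[0.15,1,0.35,0.038,0,0]]]'; python3 -m inch '[[[0.02,0.25,0,0,0,0],[0.04,0.5,-0.1,0,0,0],[0.05,0.61,-0.3,0,0,0],[0.05,0.61,-0.5,0,0,0],[0.05,0.61,-0.55,0,0,0],[0.05,0.61,-0.55,0,0,0],[0.05,0.61,-0.55,0,0,0]]]'; python3 look.py w19;  python3 - <<'E'
from h import *
im=arm.grab_frame('scene'); cv2.imwrite('pics/s19.png',cv2.resize(im[110:270,170:340],(637,600),interpolation=cv2.INTER_CUBIC))
E
```

```text
t: 21.28
eef_pos: [0.5092, 0.2636, 0.4089]
ee_rot: [3.141, -0.002, -1.572]
force: [1.7, -0.6, -0.2]
width: 0.0291
t: 22.15
eef_pos: [0.5198, 0.3847, 0.3016]
ee_rot: [-3.14, 0.001, -1.571]
force: [-0.1, -0.2, -1.5]
width: 0.0293
t 22.2 pos [0.5198 0.3847 0.3017] rot [-3.1395e+00  1.1000e-03 -1.5711e+00] F [-0.42 -0.99 -0.35] w 0.0294
```

View pics/s19.png

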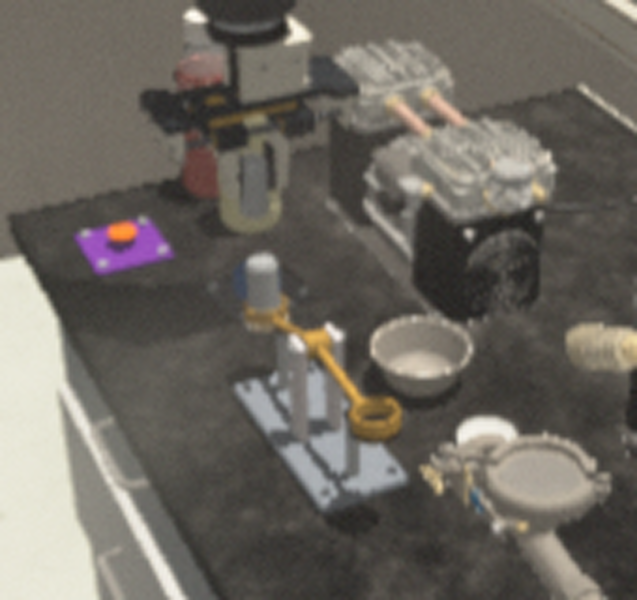

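View pics/w19.png

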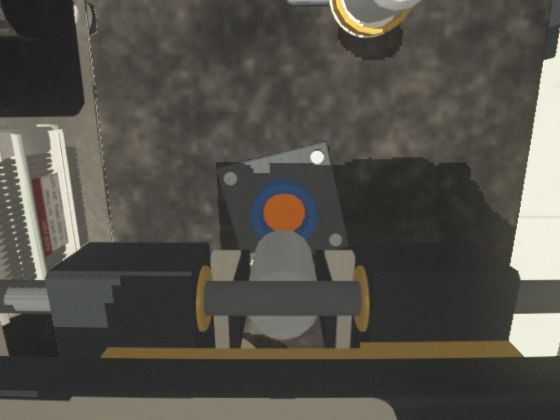

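Run:
```python
from fit import *
p,im=load('w19')
for uv in ((75,130),(75,200),(62,240),(80,115),(95,20)):
    print(uv,[atz(uv,p,z)[0][:2].round(3).tolist() for z in (0,.05,.1,.15)])
p1,im1=load('w1')
pt=arm.camera_params('top'); 
for uv in ((145,178),(195,178),(240,172)): print('top',uv,[atz(uv,pt,z)[0][:2].round(3).tolist() for z in (0,.05,.1,.15)])
# body footprint corners projected at z=.104..: 
t=cv2.imread('pics/a_top.png'); big=cv2.resize(t,None,fx=5,fy=5,interpolation=cv2.INTER_CUBIC)
for z,col in ((.105,(0,0,255)),(.2,(255,0,0))):
    c=np.array([[.617,.347,z],[.617,.425,z],[.423,.425,z],[.423,.347,z]]); cv2.polylines(big,[((proj(c,pt)+.5)*5).round().astype(int)],True,col,1)
cv2.imwrite('pics/top_o.png',big[600:1200,600:1300])
d=.3017-.03
overlay2('w19',(210,165,360,285),5,[(-.002,0,.204,.0145,0,(0,255,0)),(-.0015,0.0,d,.024,0,(0,0,255)),(-.0015,0.0,d,.017,0,(255,255,0))])
```

```text
(75, 130) [[0.677, 0.327], [0.649, 0.325], [0.621, 0.323], [0.594, 0.321]]
(75, 200) [[0.684, 0.382], [0.655, 0.37], [0.626, 0.358], [0.597, 0.346]]
(62, 240) [[0.7, 0.415], [0.668, 0.397], [0.636, 0.379], [0.604, 0.361]]
(80, 115) [[0.671, 0.317], [0.645, 0.316], [0.618, 0.316], [0.591, 0.315]]
(95, 20) [[0.652, 0.252], [0.629, 0.263], [0.606, 0.274], [0.582, 0.285]]
top (145, 178) [[0.659, 0.561], [0.649, 0.548], [0.639, 0.534], [0.629, 0.521]]
top (195, 178) [[0.654, 0.39], [0.644, 0.381], [0.634, 0.373], [0.625, 0.364]]
top (240, 172) [[0.671, 0.237], [0.66, 0.233], [0.65, 0.229], [0.64, 0.225]]
```

View pics/top_o.png

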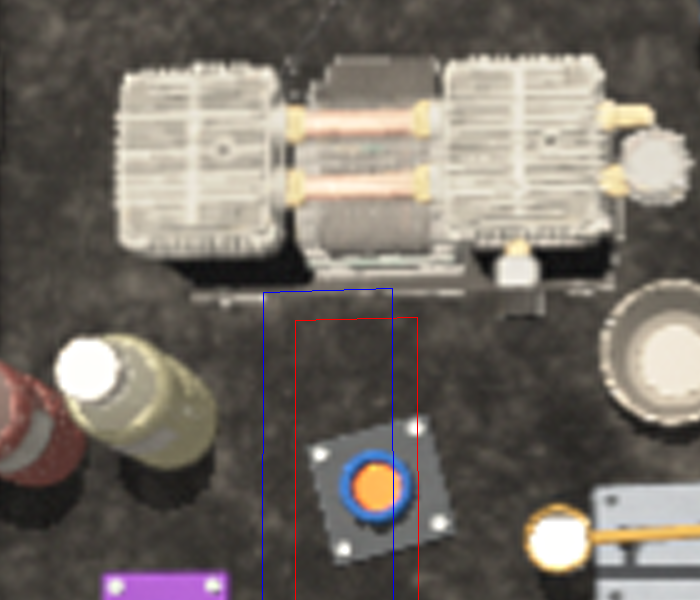

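View pics/w19_o.png

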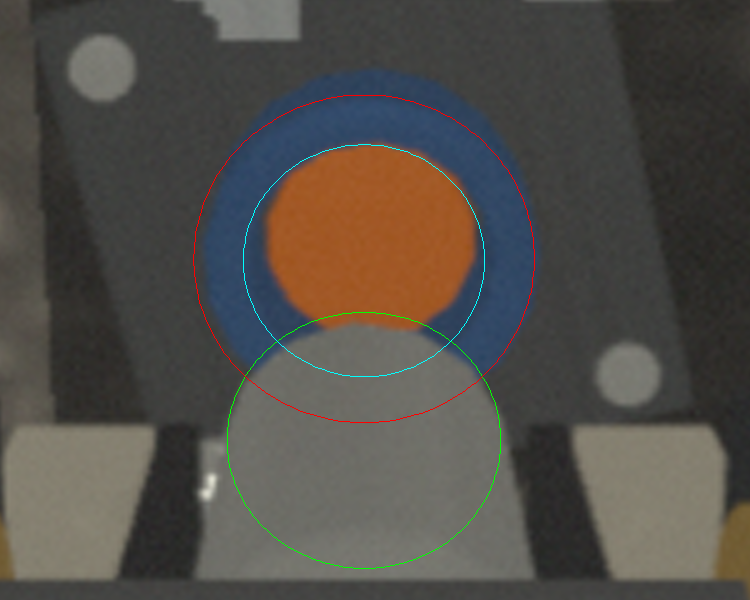

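```bash
python3 -m inch '[[[-0.003,-0.008,-0.15,0,0,0],[-0.003,-0.008,-0.27,0,0,0],[-0.003,-0.008,-0.305,0,0,0],[-0.003,-0.008,-0.305,0,0,0],[-0.003,-0.008,-0.305,0,0,0]]]'; python3 look.py w20;  python3 - <<'E'
from fit import *
d=arm.get_state()['eef_pos'][2]-.03
overlay2('w20',(210,185,360,285),5,[(-.0031,0,.204,.0145,0,(0,255,0)),(-.0031,0.0,d,.024,0,(0,0,255)),(-.0031,0.0,d,.017,0,(255,255,0))])
E
```

```text
t: 22.88
eef_pos: [0.5191, 0.3834, 0.2401]
ee_rot: [-3.14, 0.0, -1.571]
force: [-0.5, -0.2, -1.0]
width: 0.0293
t 22.925 pos [0.519  0.3834 0.24  ] rot [-3.1402e+00  3.0000e-04 -1.5707e+00] F [ 0.21  0.18 -1.36] w 0.0295
```

View pics/w20_o.png

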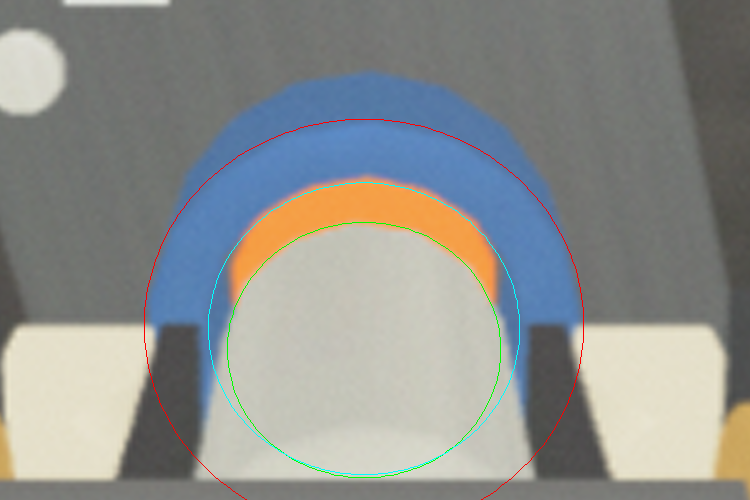

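```bash
python3 -m inch '[[[-0.001,-0.002,0,0,0,0],[-0.001,-0.002,-0.03,0,0,0],[-0.001,-0.002,-0.06,0,0,0],[-0.001,-0.002,-0.06,0,0,0],[-0.001,-0.002,-0.06,0,0,0]]]' 20 50; python3 look.py w21; python3 -m inch '[[[0,0,-0.01,0,0,0],[0,0,-0.02,0,0,0],[0,0,-0.03,0,0,0],[0,0,-0.03,0,0,0]]]'
```

```text
t: 23.55
eef_pos: [0.5185, 0.3826, 0.2265]
ee_rot: [3.141, -0.002, -1.571]
force: [-0.2, -0.3, -0.9]
width: 0.0289
t 23.6 pos [0.5184 0.3826 0.2266] rot [ 3.1414e+00 -1.6000e-03 -1.5707e+00] F [ 0.13 -1.55 -1.35] w 0.0292
t: 24.1
eef_pos: [0.5184, 0.3826, 0.2211]
ee_rot: [-3.141, -0.001, -1.571]
force: [-1.5, -0.9, 3.8]
width: 0.0291
```

View pics/w21.png

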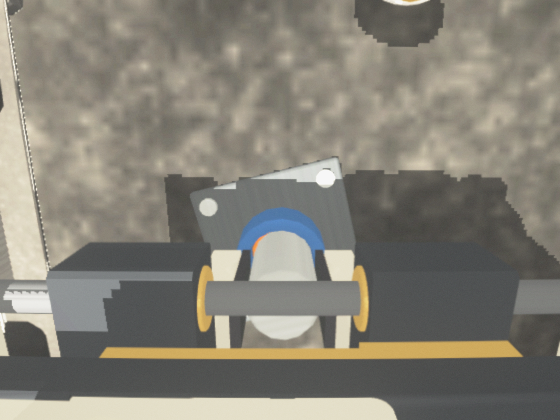

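```bash
python3 -m inch '[[[0,0,-0.004,0,0,0],[0,0,-0.008,0,0,0],[0,0,-0.008,0,0,0]]]'; python3 -m inch '[[[0,0,-0.004,0,0,0],[0,0,-0.008,0,0,0],[0,0,-0.008,0,0,0]]]'
```

```text
t: 24.48
eef_pos: [0.5185, 0.3826, 0.2197]
ee_rot: [-3.141, -0.001, -1.571]
force: [-1.8, -1.1, 5.2]
width: 0.029
t: 24.85
eef_pos: [0.5185, 0.3826, 0.2181]
ee_rot: [-3.141, -0.001, -1.571]
force: [-2.2, -0.7, 5.6]
width: 0.0291
```

```bash
python3 -m inch '[[[0,0,-0.004,0,0,0],[0,0,-0.008,0,0,0],[0,0,-0.008,0,0,0]]]'; python3 -m inch '[[[0,0,-0.003,0,0,0],[0,0,-0.006,0,0,0],[0,0,-0.006,0,0,0]]]'
```

```text
t: 25.22
eef_pos: [0.5184, 0.3827, 0.217]
ee_rot: [-3.141, -0.001, -1.57]
force: [-3.5, -0.0, 9.4]
width: 0.029
t: 25.6
eef_pos: [0.5185, 0.3827, 0.2169]
ee_rot: [-3.141, -0.001, -1.57]
force: [-6.3, -4.8, 17.6]
width: 0.0285
```

```bash
python3 -m inch '[[[0,0,0,0,0,0],[0,0,0,0,0,0],[0,0,0,0,0,0]]]'; python3 look.py w22
```

```text
t: 25.98
eef_pos: [0.5184, 0.3827, 0.2169]
ee_rot: [-3.141, -0.001, -1.57]
force: [-6.9, -3.5, 17.1]
width: 0.0292
t 26.025 pos [0.5185 0.3827 0.217 ] rot [-3.1405e+00 -6.0000e-04 -1.5701e+00] F [-6.33 -3.05 17.68] w 0.0288
```

View pics/w22.png

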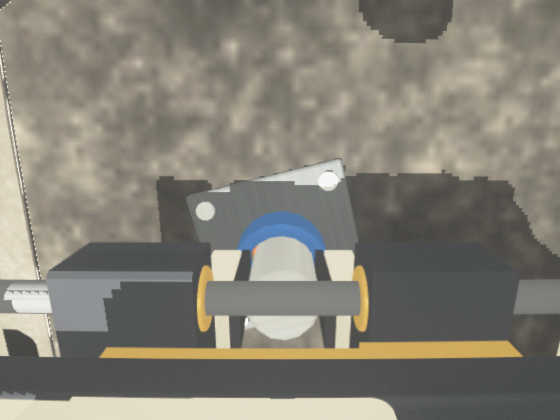

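```bash
python3 -m inch '[[[0,0,0.005,0,0,0],[0,0,0.008,0,0,0],[0,0,0.008,0,0,0]]]'; python3 -m inch '[[[0,0,0,0,0,0],[0,0,0,0,0,0],[0,0,0,0,0,0]]]' 40; python3 look.py w23; python3 -m inch '[[[0,0,0.1,0,0,0],[0,0,0.35,0,0,0],[0,0,0.4,0,0,0],[0,0,0.4,0,0,0]]]' 60; python3 look.py w24
```

```text
t: 26.4
eef_pos: [0.5185, 0.3826, 0.217]
ee_rot: [-3.141, -0.001, -1.571]
force: [-3.3, -1.4, 8.5]
width: 0.0291
t: 26.78
eef_pos: [0.5185, 0.3826, 0.216]
ee_rot: [3.141, -0.001, -1.571]
force: [0.2, 0.2, 0.2]
width: 0.0398
t 26.825 pos [0.5185 0.3826 0.216 ] rot [ 3.1415e+00 -1.4000e-03 -1.5709e+00] F [ 0.4   0.24 -0.42] w 0.04
t: 27.32
eef_pos: [0.5185, 0.3827, 0.297]
ee_rot: [-3.141, 0.0, -1.571]
force: [-1.0, -0.0, -0.6]
width: 0.0601
t 27.375 pos [0.5182 0.3824 0.2958] rot [ 3.1411e+00 -1.3000e-03 -1.5711e+00] F [-0.43  0.28 -0.03] w 0.06
```

View pics/w24.png

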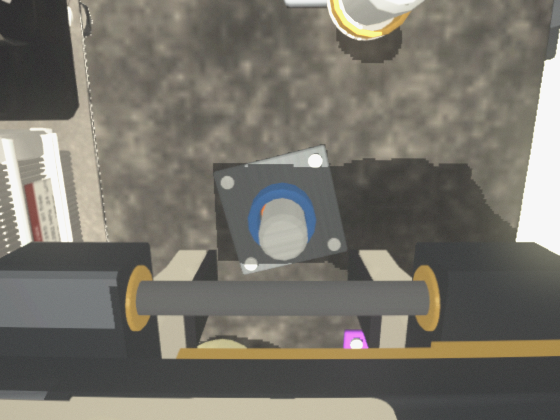

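Run:
```python
from fit import *
p,im=load('w24'); z=.2958
overlay2('w24',(230,170,340,270),6,[(0,0,z-.03,.024,0,(0,0,255)),(0,0.0,z-.03,.017,0,(255,255,0)),(0,0,z-.072,.014,0,(0,255,0))])
i=arm.grab_frame('scene'); cv2.imwrite('pics/s24.png',cv2.resize(i[110:270,170:340],(637,600),interpolation=cv2.INTER_CUBIC))
```

```text
(no output)
```

View pics/w24_o.png

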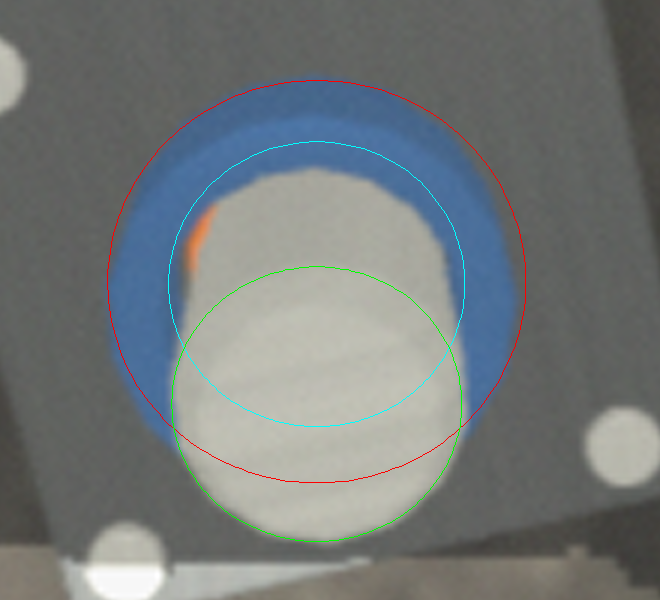

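View pics/s24.png

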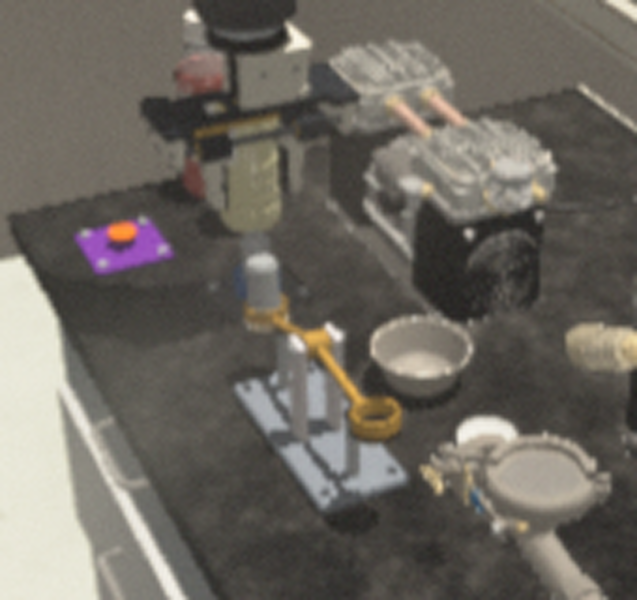

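```bash
python3 -m inch '[[[0,0,0,0,0,0],[0,0,0,0,0,0],[0,0,0,0,0,0],[0,0,0,0,0,0],[0,0,-0.12,0,0,0],[0,0,-0.2,0,0,0],[0,0,-0.2,0,0,0]]]' 0 20; python3 -m inch '[[[0,0,-0.008,0,0,0],[0,0,-0.016,0,0,0],[0,0,-0.016,0,0,0]]]'
```

```text
t: 28.3
eef_pos: [0.5181, 0.3822, 0.2547]
ee_rot: [3.14, -0.004, -1.571]
force: [0.2, -0.3, 0.7]
width: 0.001
t: 28.68
eef_pos: [0.5185, 0.3827, 0.2534]
ee_rot: [-3.141, -0.001, -1.571]
force: [-0.9, -0.5, 0.0]
width: 0.0006
```

```bash
python3 -m inch '[[[0,0,-0.004,0,0,0],[0,0,-0.008,0,0,0],[0,0,-0.008,0,0,0]]]'; python3 -m inch '[[[0,0,-0.004,0,0,0],[0,0,-0.007,0,0,0],[0,0,-0.007,0,0,0]]]'
```

```text
t: 29.05
eef_pos: [0.5185, 0.3826, 0.2514]
ee_rot: [3.142, -0.001, -1.571]
force: [-0.1, 0.1, 1.3]
width: 0.0006
t: 29.42
eef_pos: [0.5186, 0.3827, 0.2504]
ee_rot: [-3.141, -0.001, -1.571]
force: [-0.5, -0.3, 3.3]
width: 0.0004
```

```bash
python3 -m inch '[[[0,0,-0.003,0,0,0],[0,0,-0.005,0,0,0],[0,0,-0.005,0,0,0]]]'; python3 -m inch '[[[0,0,-0.003,0,0,0],[0,0,-0.004,0,0,0],[0,0,-0.004,0,0,0]]]'
```

```text
t: 29.8
eef_pos: [0.5188, 0.3828, 0.2504]
ee_rot: [-3.14, -0.0, -1.57]
force: [-2.2, -0.5, 9.0]
width: 0.0005
t: 30.18
eef_pos: [0.519, 0.383, 0.2504]
ee_rot: [-3.139, 0.0, -1.57]
force: [-2.1, -1.4, 12.5]
width: 0.0004
```

```bash
python3 -m inch '[[[0,0,-0.003,0,0,0],[0,0,-0.004,0,0,0],[0,0,-0.004,0,0,0],[0,0,-0.004,0,0,0]]]'; python3 -m inch '[[[0,0,0.005,0,0,0],[0,0,0.015,0,0,0],[0,0,0.05,0,0,0],[0,0,0.3,0,0,0],[0,0,0.55,0,0,0],[0,0,0.7,0,0,0],[0,-0.2,0.7,0,0,0],[0,-0.2,0.7,0,0,0]]]'; python3 look.py w25
python3 - <<'E'
from h import *
i=arm.grab_frame('scene'); cv2.imwrite('pics/s25.png',cv2.resize(i[110:270,170:340],(637,600),interpolation=cv2.INTER_CUBIC))
E
```

```text
t: 30.68
eef_pos: [0.5193, 0.3831, 0.2504]
ee_rot: [-3.138, 0.001, -1.57]
force: [-2.8, -2.3, 16.9]
width: 0.0008
t: 31.68
eef_pos: [0.5182, 0.3408, 0.3882]
ee_rot: [-3.142, -0.001, -1.572]
force: [0.7, 1.0, -0.1]
width: 0.0004
t 31.725 pos [0.5184 0.3417 0.3879] rot [-3.1415e+00 -8.0000e-04 -1.5720e+00] F [-0.23 -0.08 -1.02] w 0.0006
```

View pics/w25.png

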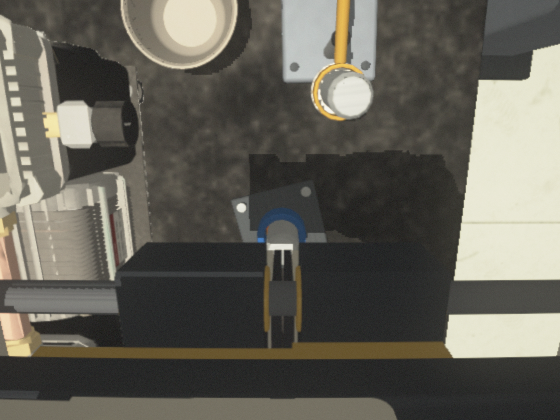

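View pics/s25.png

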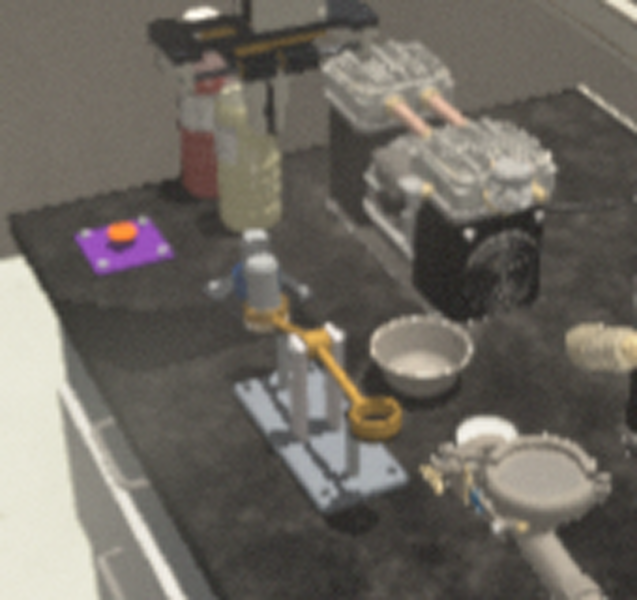

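Run:
```python
from station import arm
print(arm.job_done()); print(arm.get_state()['t'])
```

```text
the job is handed in; nothing more can be done
None
the job is handed in; nothing more can be done
```

The job is handed in, at about 32 s of the 72 s allowed; no verdict comes back. The heavier slug is pressed home in the blue holder and the lighter one is still in the white-banded cup.

- **Weighing:** I set one slug in each cup and let go of both. The black-banded cup dropped to its rest and stayed there, in two looks about 1 s apart. I took that slug out while following the beam, so the other cup went down gently.
- **First press:** The wrist read about 17.5 N steadily for about 0.4 s, with no further sinking. It also read about 7 N sideways, so the slug was probably rubbing the socket wall.
- **Second press:** I let go and pressed again from above with closed fingers, up to 16.9 N. It did not sink at all, and contact put the slug's top at about 72 mm, which is the home height.
- **Last views:** The heavy slug stands upright in the holder, touching one side within its 2 mm play. The lighter slug sits in the white cup, the bowl and bottle look unmoved, and the gripper was clear.
- **Checks that disagreed:** Weighing on the wrist sensor was too noisy to tell the slugs apart (roughly 1.65–1.85 N against 1.5–1.7 N), so the choice rests on the balance. The scene camera sat several pixels off my model, so I read the tilt by comparing with the first level picture and with the wrist camera.

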